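# Hook the humidifier's filter carrier up out of its well

### The arm

A 6-joint arm with a two-finger parallel gripper is mounted at the origin on the work surface. World frame = base frame: x ahead of the robot, y to its left, z up, the work surface at z = 0. Lengths are in m, angles in rad, forces in N, time in s.
With the tool pointing down it reaches from about 0.35 to 0.875 m from the base axis. Payload 4.2 kg.
Tool frame: the origin (TCP) lies where the fingers leave the gripper's body, on its centre line; the fingertips stand 73 mm ahead of it and the grasp point (between the pads) lies 54 mm ahead of it (robot.tip_extent is the distance from the TCP to the fingertips, in m); z points along the fingers, x is the direction in which the jaws open and shut, and the axes are right-handed (so a half turn about z gives the same grasp; the last joint's range is limited). The gripper opens to 85 mm and grips with 20 to 120 N. Pads are 22 mm wide; open, the fingers measure 114 mm over their backs; the gripper's body (76 mm by 85 mm) begins 54 mm behind the grasp point. The pads swing forward as they close: fully open they stand 13 mm farther back than shut.
Start: joints at [1.394, 0.385, 0.008, 0, -1.194, -0.259], TCP at [0.264, 0.567, 0.304] pointing down, gripper open.
Joint ranges: [-3.14, 3.14], [-1.21, 2.06], [-1.07, 1.41], [-3.16, 2.05], [-2.99, -0.16], [-3.1, 3.1]. Speed limits (rad/s): [2.79, 2.79, 3.14, 3.14, 3.14, 3.14].

### API

Orientations are given as [roll, pitch, yaw] about the fixed x, y, z axes, in that order (R = Rz(yaw) Ry(pitch) Rx(roll)).
In Python, from rig import robot, grab_frame, camera_info, finish_job gives the robot as it stands.
- The arm moves only by the shell command python3 -m crank 'ROWS' [FORCE]. ROWS is JSON, a list of rows, each an object of numbers: "jaw": the closure, from -1 (fully open) to 1 (shut); "tx", "ty", "tz": the shift along the tool's x, y, z each as a share of 0.2 m, from -1 to 1; "spin": the turn about the tool's z as a share of 180 degrees, from -1 to 1. In form: [{"jaw": .., "tx": .., "ty": .., "tz": .., "spin": ..}, ...]. A call has exactly 8 rows; each row is the pose to reach, as a shift and turn from the pose commanded when the call began, along the tool's axes at that moment, turning the shorter way round; what a row does not reach only later rows make up. A row lasts 1/12 s, in which the tool goes at most 41.7 mm and 7.16 degrees, less where a joint would pass 70% of its speed; a pose out of reach is approached as far as the arm can. A call with a number of a shift or a turn outside -1 to 1 is refused whole. A call with a gripper value outside its range is refused whole. The fingers move at their own pace and stop on an object; FORCE is the grip in N (left out, the last holds). Time passes only in rows, so rows that repeat a pose let the fingers close, or fill a call up. It gives the time, the measured TCP pose, the force and the opening at its end, in the units of the state.
- robot.observe(): the state, without advancing time (a new reading comes with each control period).
- grab_frame(name): name is "scene" or "top" or "wrist"; returns the picture (420x560x3 uint8, red, green, blue); there is no depth.
- camera_info(name): a dict with "vertical_fov" (degrees; the focal length in pixels is half the picture's height over the tangent of half this angle, whatever the lens; pixels are square), "cx", "cy" (the principal point, pixels), "camera_from_world" (4x4, takes a point from world to camera coordinates). Camera axes: x right, y down, z forward; pixel columns grow to the right and rows downward; lengths in m; the calibration is good to about 2 mm. A picture is of the moment at which its call begins: read the wrist's pose just before it. camera_info takes no time and is no camera call; for the wrist camera it gives the pose at the moment of the call.
- finish_job(): hands the job in, once; it reports no verdict.
The state is a dict: "t": time; "qpos": joint angles; "dq": joint speeds; "joint_torque": joint torques, N m; "position": TCP position; "orientation": TCP orientation; "contact_force": force on the tool from outside, world axes, zero at the start; "torque": the same for the moment, N m; "finger_gap": opening from 0.0 (shut) to 1.0 (fully open).
Only numpy, scipy, OpenCV 4.12 (cv2) and the standard library are available. Lean on these libraries where they do the work, as an engineer would, in place of code of your own. Each camera call takes 0.05 s, during which the arm holds its last target.

### The job

The nursery humidifier's filter is due for a change: take the hook from its wooden stand, catch the strap loop of the filter carrier deep in the humidifier's well with it, and draw the carrier gently up to its stop, with the hook and not with the fingers. Then unhook, leaving the carrier up, and put the hook back in its stand. Never push or pull hard (keep below about 15 N) and leave the other things on the dresser where they are.

Things in the scene. Friction and masses are not known exactly. Their poses are not given: they have to be found in the camera images.
- well_mouth (a point): Centre of the open mouth of the humidifier's well, at its rim, 160 mm above the dresser top. The humidifier is a fixed white upright cylinder, 132 mm in diameter; the round well in it is vertical, 84 mm in diameter, its floor 156 mm below the rim.
- carrier (a joint): Height of the filter carrier in the well, m: 0 right down, 0.110 at its upper stop. It slides up and down the well's axis with friction (about 5 N, plus a weight of 1.5 to 3 N, plus 30 N per m/s) and stays where it is left. A black disc 72 mm in diameter, 40 mm high; at 0 its flat top is 114 mm below the rim. The strap loop stands on it.
- loop_base (a point): Centre of the disc's top, on the well's axis. On it stands a steel strap loop, a square arch 17 mm wide and 30 mm high outside, 11 mm wide and 26 mm high inside; legs 3 mm, top bar 4 mm thick, strap 8 mm wide. The loop's heading about the axis is random, any angle, NOT given by this frame or any reading: feel for it or see it from above. Stiff to turn; sprung: a pull lifts it 0.5 mm per N, at most 10.
- hook_grip (a point): Centre of the hook's handle (grasp here), on its shaft's axis; z points up, the foot along +x. The hook is 170 mm long, 120 g: a grey handle 18 x 18 mm in section, square to these axes, reaching 27 mm up and down of this point, on a flange 26 x 26 x 6 mm; below it a steel shaft 6 mm in diameter, down to 143 mm below this point.
- hook_catch (a point): Middle of the hook's catching gap, on top of its foot: 10.5 mm from the shaft's axis along +x, 138 mm below hook_grip; same axes. The level foot, 5 x 5 mm in section, runs along +x to 22 mm from the shaft's axis and ends in an upturned lip 4 mm thick, its top 6 mm above this point. The gap between shaft and lip is 15 mm long.
- stand_home (a point): Where hook_grip is with the hook home in its stand, 158 mm above the dresser. The stand is a fixed wooden block 125 mm high; from this point -30 to +51 mm along x, 60 mm wide in y; a vertical slot through it, -6 to +27 mm in x, 14 mm wide in y. The hook hangs upright with shaft and foot in the slot, foot along +x, its flange on the block's top.
- wipes_box: Bystander: closed wipes box 182 x 112 x 79 mm; origin at the centre of its underside.
- bowl: Bystander: white ceramic bowl, 116 mm in diameter, 50 mm high; origin at the centre of its underside.
- thermometer: Bystander: flat blue bath thermometer 50 x 120 x 14 mm lying on the dresser; origin at the centre of its underside.
- monitor: Bystander: small white monitor camera, 68 mm in diameter, 87 mm high; origin at the centre of its underside.
Mind the look-alikes: they are no part of the job. Of the things shaped like the part that bears hook_grip, the grey one is meant. Leave any blue look-alike of the part that bears well_mouth alone.

How it is judged:
On the way, in this order (a step that is already met when the one before it is completed fails the run):
1. the hook is lifted out of its stand (z of hook_catch in the frame of stand_home above -0.025 m), for 0.1 s.
2. the carrier is drawn up to its stop while hanging on the hook (value of joint carrier above 0.106 m and contact force between hook and carrier above 0.5 N), for 0.1 s.
At the end, for the whole second after the job is handed in: The carrier stands up at its stop (joint above 0.104 of 0.110 m); the hook is off it, upright (within 0.1 rad), at rest and back in its stand: handle centre within 10 mm sideways and 4 mm in height of its home (value of joint carrier above 0.104 m and horizontal distance between hook_grip and stand_home below 0.01 m and z of hook_grip in the frame of stand_home between -0.004 and 0.004 m and angle between hook_grip's own z axis and vertical below 0.1 rad and linear speed of hook below 0.02 m/s and contact force between hook and carrier below 0.1 N); the robot touches nothing.
It fails at once if the hook pushes or pulls on the carrier or its loop with more than 22 N (contact force between hook and carrier above 22 N).
It fails at once if the hook presses on the humidifier with more than 22 N (contact force between hook and humidifier above 22 N).
It fails at once if the fingers touch the carrier or its loop (contact force between the fingers and carrier above 0.5 N).
It fails at once if a bystander is moved by more than 20 mm (distance of any of wipes_box, bowl, thermometer, monitor from where it was at the start of the episode above 0.02 m).
It also fails if it takes over 67 s, if anything falls off the work surface, if the arm or the gripper's body presses on something with over 40 N, if the wrist force passes 120 N, or if a joint passes its speed limit or range.

## Working session

There is one attempt and no reset: what is moved stays moved. The work goes in short steps, Python scripts to look and compute and a shell command to move; the robot and the scene stay as the last step left them, time stands still between calls to the robot, and variables do not carry over. Pictures are saved under pics/ and viewed, and the job is handed in when it is done.

```bash
ls; mkdir -p pics
python3 - <<'E'
from rig import robot, grab_frame, camera_info
import cv2
print(robot.observe())
for n in ("scene","top","wrist"):
    i=camera_info(n); print(n,i)
    cv2.imwrite(f"pics/{n}0.png",grab_frame(n)[:,:,::-1])
E
```

```text
pics
{'t': 0.0, 'qpos': array([ 1.39359535e+00,  3.85551731e-01,  6.62778602e-03, -5.07426484e-04,
       -1.19399856e+00, -2.58598381e-01]), 'dq': array([-0.00021368, -0.00109771, -0.00023291, -0.0004709 , -0.00109209,
       -0.0012182 ]), 'joint_torque': array([-1.16856478e-03, -3.92291558e+01,  1.88407052e+01,  4.18642312e+00,
       -4.61675270e-03, -5.43088859e-06]), 'position': array([0.2636302 , 0.5662073 , 0.30282384]), 'orientation': array([-3.14150468e+00, -2.17608430e-03, -2.00678299e+00]), 'contact_force': array([ 0.89841148,  0.73976901, -0.06666499]), 'torque': array([ 0.00486917, -0.01497379,  0.04531389]), 'finger_gap': 1.0032117776462202}
scene {'vertical_fov': 52.59544075683686, 'cx': 277.56485787805605, 'cy': 209.20767570099653, 'camera_from_world': array([[-0.62772969,  0.778126  , -0.02180287,  0.34676157],
       [ 0.53415616,  0.4102023 , -0.73919637, -0.22357552],
       [-0.56624432, -0.47566165, -0.67313696,  1.37070419],
       [ 0.        ,  0.        ,  0.        ,  1.        ]])}
top {'vertical_fov': 44.33227584926161, 'cx': 283.1365683521742, 'cy': 210.81264131129186, 'camera_from_world': array([[-1.36488798e-04, -9.99804734e-01, -1.97604501e-02,
         3.40081496e-02],
       [-9.91337727e-01,  2.73056468e-03, -1.31309003e-01,
         5.74994246e-01],
       [ 1.31337320e-01,  1.95713575e-02, -9.91144525e-01,
         1.44310867e+00],
       [ 0.00000000e+00,  0.00000000e+00,  0.00000000e+00,
         1.00000000e+00]])}
wrist {'vertical_fov': 64.88922414725393, 'cx': 286.7450965625974, 'cy': 207.06359021889156, 'camera_from_world': array([[-0.42106113, -0.90702998,  0.00203546,  0.6240433 ],
       [-0.86438458,  0.4019423 ,  0.3021286 , -0.03874796],
       [-0.27485783,  0.12545519, -0.953265  ,  0.38008631],
       [ 0.        ,  0.        ,  0.        ,  1.        ]])}
```

View pics/scene0.png

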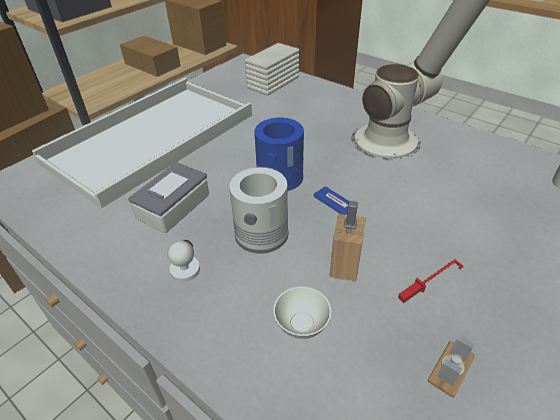

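View pics/top0.png

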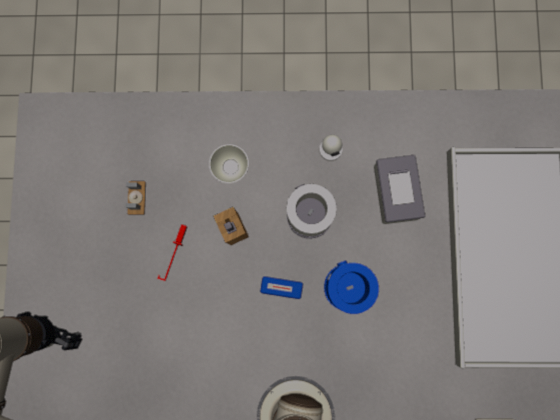

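View pics/wrist0.png

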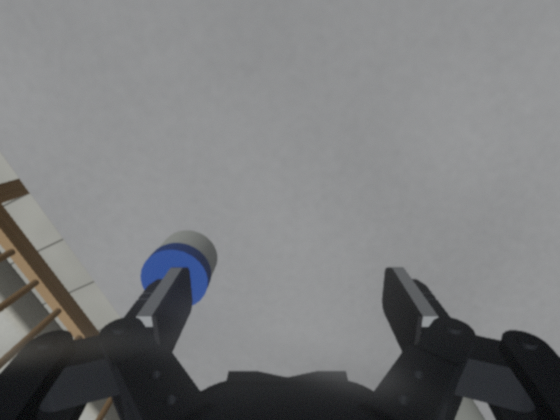

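Candidates for the hook are the grey one in the wooden stand (top 230,227), the red one lying down (top 175,250), and a grey-topped item on a wooden base (top 136,197). For the well they are the white cylinder (top 311,209) and the blue look-alike (352,288). By the description I choose the grey hook in the stand and the white cylinder, and check both in a close crop.

Run:
```python
import cv2, numpy as np
a=cv2.imread("pics/top0.png"); 
c1=cv2.resize(a[195:255,200:260],None,fx=6.6,fy=6.6,interpolation=cv2.INTER_CUBIC)
c2=cv2.resize(a[180:240,280:340],None,fx=6.6,fy=6.6,interpolation=cv2.INTER_CUBIC)
cv2.imwrite("pics/c1.png",np.hstack([c1,c2]))
b=cv2.imread("pics/scene0.png")
cv2.imwrite("pics/c2.png",cv2.resize(b[160:300,220:380],None,fx=4.2,fy=4.2,interpolation=cv2.INTER_CUBIC))
```

```text
(no output)
```

View pics/c1.png

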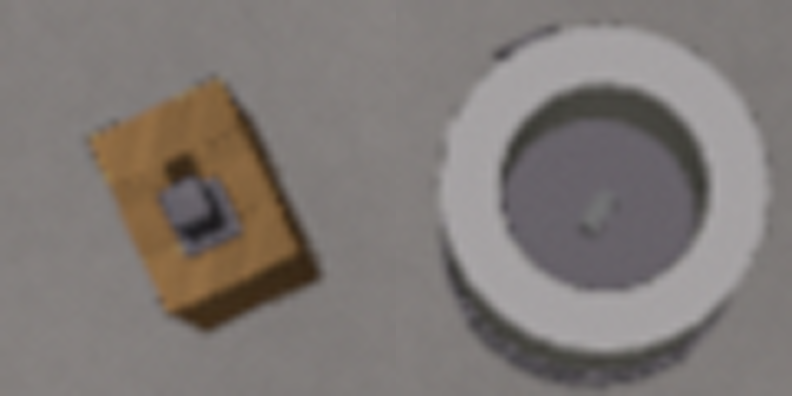

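View pics/c2.png

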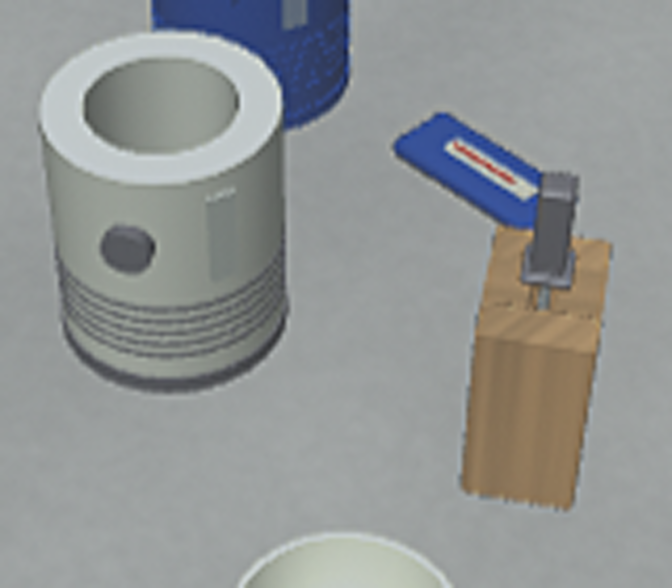

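The crop confirms both choices. The grey hook is in its stand with the slot end towards the upper left, and the loop is visible in the white well as a bar from about (585,232) to (612,195).

```bash
cat > h.py <<'E'
import numpy as np, cv2
from rig import robot, grab_frame, camera_info
def ray(info,u,v):
    f=210/np.tan(np.radians(info["vertical_fov"]/2)); T=info["camera_from_world"]
    R=T[:3,:3]; c=-R.T@T[:3,3]
    return c,R.T@np.array([(u-info["cx"])/f,(v-info["cy"])/f,1])
def onz(info,u,v,z):
    c,d=ray(info,u,v); return c+d*(z-c[2])/d[2]
def proj(info,p):
    f=210/np.tan(np.radians(info["vertical_fov"]/2)); T=info["camera_from_world"]
    q=T[:3,:3]@np.asarray(p,float)+T[:3,3]; return np.array([info["cx"]+f*q[0]/q[2],info["cy"]+f*q[1]/q[2]])
def R_of(rpy):
    from scipy.spatial.transform import Rotation as S
    return S.from_euler('xyz',rpy).as_matrix()
def togo(target,yaw=None):
    """shift in tool axes (share of .2) from measured pose"""
    o=robot.observe(); R=R_of(o["orientation"]); d=R.T@(np.asarray(target)-o["position"])
    print("t",round(o["t"],2),"pos",o["position"].round(4),"rpy",o["orientation"].round(4),"F",o["contact_force"].round(2),"gap",round(o["finger_gap"],3))
    print("tx ty tz =",(d/0.2).round(4))
    if yaw is not None:
        x=R[:,0]; cur=np.arctan2(x[1],x[0]); e=(yaw-cur+np.pi)%(2*np.pi)-np.pi
        print("cur jaw-x heading",round(np.degrees(cur),2),"need world dyaw",round(np.degrees(e),2),"deg; spin(share, tool z down => -)",round(-e/np.pi,4))
E
python3 - <<'E'
from h import *
i=camera_info("top")
k=lambda x,y,ox,oy:((x+.5)/6.6-.5+ox,(y+.5)/6.6-.5+oy)
C=[onz(i,*k(x,y,200,195),.125)[:2] for x,y in [(90,140),(215,78),(298,250),(168,312)]]
C=np.array(C); print(C.round(4)); print("sides",[np.linalg.norm(C[j]-C[(j+1)%4]).round(4) for j in range(4)])
e=((C[0]+C[1])-(C[3]+C[2])); e/=np.linalg.norm(e); print("foot dir",np.degrees(np.arctan2(e[1],e[0])))
# block centre = home +10.5 mm along x
print("home",(C.mean(0)-e*.0105).round(4))
h=[onz(i,*k(x,y,200,195),.185)[:2] for x,y in [(160,188),(192,174),(210,205),(178,222)]]
print("handle top",np.mean(h,0).round(4))
# rim
p=np.array([onz(i,*k(x-396,y,280,180),.16)[:2] for x,y in [(443,190),(768,190),(605,27),(605,352)]]);print(p.round(4),p.mean(0))
q=np.array([onz(i,*k(x-396,y,280,180),.076)[:2] for x,y in [(585,232),(612,195)]]);print(q.round(4),q.mean(0),np.degrees(np.arctan2(*(q[1]-q[0])[::-1])))
E
```

```text
[[0.5505 0.2209]
 [0.576  0.1698]
 [0.505  0.1349]
 [0.4798 0.1877]]
sides [np.float64(0.0571), np.float64(0.0791), np.float64(0.0585), np.float64(0.0781)]
foot dir 25.634195642059396
home [0.5184 0.1738]
handle top [0.5204 0.1738]
[[ 0.5654  0.0214]
 [ 0.565  -0.1082]
 [ 0.6313 -0.0438]
 [ 0.5004 -0.0428]] [ 0.56552185 -0.04335145]
[[ 0.5588 -0.0377]
 [ 0.5746 -0.0492]] [ 0.56670182 -0.04342058] -36.18497437569459
```

Run:
```python
from h import *
o=robot.observe();R=R_of(o["orientation"]);T=camera_info("wrist")["camera_from_world"]
c=-T[:3,:3].T@T[:3,3];print("cam off tool",R.T@(c-o["position"]),"view dir tool",R.T@T[2,:3], "cam z",c[2])
# jaw heading -154.4 ; camera over the well
for yaw in (25.6,-154.4):
    y=np.radians(yaw);x=np.array([np.cos(y),np.sin(y),0]);z=np.array([0,0,-1.]);Y=np.cross(z,x)
    RR=np.c_[x,Y,z]; off=RR@(R.T@(c-o["position"])); vd=RR@(R.T@T[2,:3])
    # want view ray hit loop top (.566,-.043,.076) with tcp z .33
    camz=.33+off[2]; cam=np.array([.566,-.043,.076])-vd*(camz-.076)/-vd[2]
    print(yaw,"tcp",cam-off)
    togo(cam-off,y)
```

```text
cam off tool [-0.00016082 -0.07719972 -0.06983279] view dir tool [4.21186897e-04 3.02242223e-01 9.53231064e-01] cam z 0.3729057555166319
25.6 tcp [ 0.55500716 -0.02001511  0.33      ]
t 0.15 pos [0.2637 0.5663 0.3031] rpy [-3.1415e+00 -1.7000e-03 -2.0067e+00] F [ 0.25 -0.04 -0.02] gap 0.999
tx ty tz = [ 2.0426 -2.5583 -0.1309]
cur jaw-x heading -114.98 need world dyaw 140.58 deg; spin(share, tool z down => -) -0.781
-154.4 tcp [ 0.57699284 -0.06598489  0.33      ]
t 0.15 pos [0.2637 0.5663 0.3031] rpy [-3.1415e+00 -1.7000e-03 -2.0067e+00] F [ 0.25 -0.04 -0.02] gap 0.999
tx ty tz = [ 2.2045 -2.755  -0.1305]
cur jaw-x heading -114.98 need world dyaw -39.42 deg; spin(share, tool z down => -) 0.219
```

```bash
python3 -m crank '[{"jaw":-1,"tx":0.1,"ty":-0.125,"tz":-0.02,"spin":0.03},{"jaw":-1,"tx":0.2,"ty":-0.25,"tz":-0.04,"spin":0.06},{"jaw":-1,"tx":0.3,"ty":-0.375,"tz":-0.06,"spin":0.09},{"jaw":-1,"tx":0.4,"ty":-0.5,"tz":-0.08,"spin":0.12},{"jaw":-1,"tx":0.5,"ty":-0.625,"tz":-0.1,"spin":0.15},{"jaw":-1,"tx":0.6,"ty":-0.75,"tz":-0.12,"spin":0.18},{"jaw":-1,"tx":0.7,"ty":-0.875,"tz":-0.13,"spin":0.2},{"jaw":-1,"tx":0.8,"ty":-1,"tz":-0.13,"spin":0.219}]'
python3 -c "
from h import *
togo([.577,-.066,.33],np.radians(-154.4))"
```

```text
t: 0.82
position: [0.378, 0.3357, 0.3304]
orientation: [3.141, 0.001, -2.697]
contact_force: [-0.5, 0.3, 0.4]
finger_gap: 1.0
t 0.82 pos [0.378  0.3357 0.3304] rpy [ 3.1412e+00  7.0000e-04 -2.6973e+00] F [-0.55  0.32  0.39] gap 1.0
tx ty tz = [-3.5300e-02 -2.2411e+00  9.0000e-04]
cur jaw-x heading -154.54 need world dyaw 0.14 deg; spin(share, tool z down => -) -0.0008
```

```bash
python3 -m crank '[{"jaw":-1,"tx":0,"ty":-0.13,"tz":0,"spin":0},{"jaw":-1,"tx":0,"ty":-0.28,"tz":0,"spin":0},{"jaw":-1,"tx":0,"ty":-0.43,"tz":0,"spin":0},{"jaw":-1,"tx":-0.01,"ty":-0.58,"tz":0,"spin":0},{"jaw":-1,"tx":-0.01,"ty":-0.73,"tz":0,"spin":0},{"jaw":-1,"tx":-0.02,"ty":-0.87,"tz":0,"spin":0},{"jaw":-1,"tx":-0.02,"ty":-1,"tz":0,"spin":0},{"jaw":-1,"tx":-0.03,"ty":-1,"tz":0,"spin":0}]'
python3 -m crank '[{"jaw":-1,"tx":0,"ty":-0.15,"tz":0,"spin":0},{"jaw":-1,"tx":0,"ty":-0.3,"tz":0,"spin":0},{"jaw":-1,"tx":0,"ty":-0.45,"tz":0,"spin":0},{"jaw":-1,"tx":0,"ty":-0.6,"tz":0,"spin":0},{"jaw":-1,"tx":0,"ty":-0.75,"tz":0,"spin":0},{"jaw":-1,"tx":0,"ty":-0.9,"tz":0,"spin":0},{"jaw":-1,"tx":0,"ty":-1,"tz":0,"spin":0},{"jaw":-1,"tx":0,"ty":-1,"tz":0,"spin":0}]'
python3 -c "
from h import *
togo([.577,-.066,.33],np.radians(-154.4))
i=camera_info('wrist');a=grab_frame('wrist')
np.save('w1.npy',i['camera_from_world']);cv2.imwrite('pics/w1.png',a[:,:,::-1])"
```

```text
t: 1.48
position: [0.4701, 0.1562, 0.3297]
orientation: [-3.141, -0.001, -2.699]
contact_force: [0.1, 1.1, -0.2]
finger_gap: 0.999
t: 2.15
position: [0.5569, -0.0233, 0.3291]
orientation: [-3.141, -0.001, -2.698]
contact_force: [-0.6, 1.0, -0.2]
finger_gap: 1.0
t 2.15 pos [ 0.5569 -0.0233  0.3291] rpy [-3.1414e+00 -1.1000e-03 -2.6983e+00] F [-0.61  0.99 -0.18] gap 1.0
tx ty tz = [ 0.0007 -0.2357 -0.0043]
cur jaw-x heading -154.6 need world dyaw 0.2 deg; spin(share, tool z down => -) -0.0011
```

View pics/w1.png

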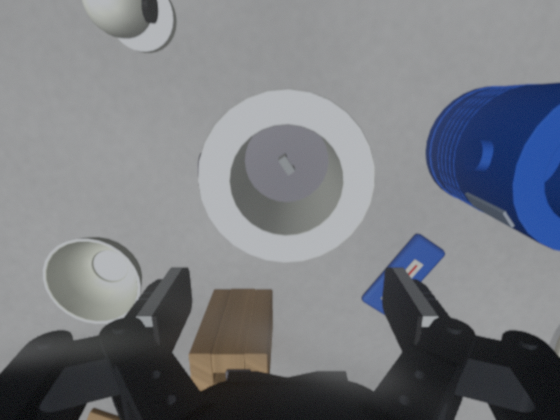

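Run:
```python
import cv2
a=cv2.imread("pics/w1.png")
cv2.imwrite("pics/w1c.png",cv2.resize(a[134:194,257:317],None,fx=10,fy=10,interpolation=cv2.INTER_CUBIC))
```

```text
(no output)
```

View pics/w1c.png

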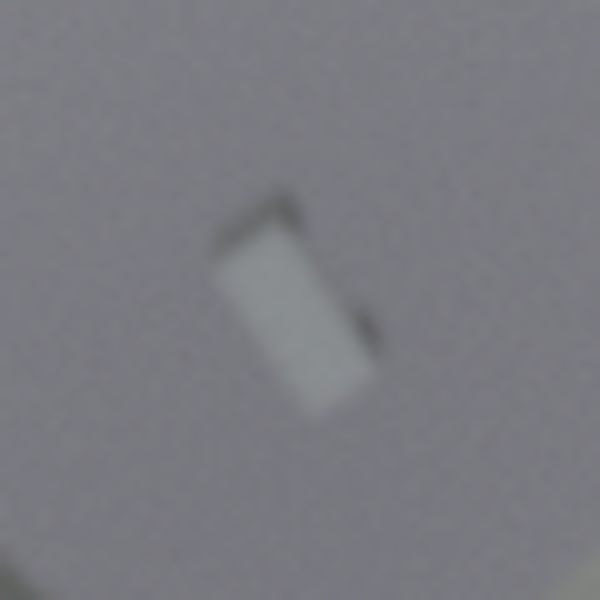

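Run:
```python
from h import *
i=camera_info("wrist"); i=dict(i); i["camera_from_world"]=np.load("w1.npy")
k=lambda x,y:((x+.5)/10-.5+257,(y+.5)/10-.5+134)
C=np.array([onz(i,*k(x,y),.076)[:2] for x,y in [(215,270),(280,225),(378,372),(318,418)]])
print(C.round(4),C.mean(0).round(4),[np.linalg.norm(C[j]-C[(j+1)%4]).round(4) for j in range(4)])
v=C[2]+C[3]-C[0]-C[1];print("bar heading",np.degrees(np.arctan2(v[1],v[0])))
p=np.array([onz(i,u,w,.16)[:2] for u,w in [(197,175),(375,175),(286,90),(286,263)]]);print("rim",p.mean(0).round(4),np.linalg.norm(p[0]-p[1]),np.linalg.norm(p[2]-p[3]))
# stand top corners far edge etc.
```

```text
[[ 0.574  -0.0403]
 [ 0.5702 -0.0471]
 [ 0.5552 -0.0381]
 [ 0.5585 -0.0313]] [ 0.5645 -0.0392] [np.float64(0.0078), np.float64(0.0175), np.float64(0.0075), np.float64(0.0179)]
bar heading 149.48914738736767
rim [ 0.567 -0.044] 0.1310334537827399 0.13082108692864702
```

Run:
```python
from h import *
i=dict(camera_info("wrist")); i["camera_from_world"]=np.load("w1.npy")
a=cv2.imread("pics/w1.png"); s=3; x0,y0=180,70
im=cv2.resize(a[y0:y0+200,x0:x0+215],None,fx=s,fy=s,interpolation=cv2.INTER_CUBIC)
def circ(c,r,z,col):
    t=np.linspace(0,2*np.pi,100)
    P=np.array([proj(i,[c[0]+r*np.cos(q),c[1]+r*np.sin(q),z]) for q in t]); P=(P+.5-[x0,y0])*s-.5
    cv2.polylines(im,[P.round().astype(np.int32)],True,col,1)
c=(.5665,-.0435)
circ(c,.066,.16,(0,0,255));circ(c,.042,.16,(0,255,0));circ(c,.036,.046,(255,255,0));circ(c,.0085,.076,(0,255,255));circ(c,.042,.004,(255,0,255))
cv2.imwrite("pics/w1o.png",im)
```

```text
(no output)
```

View pics/w1o.png

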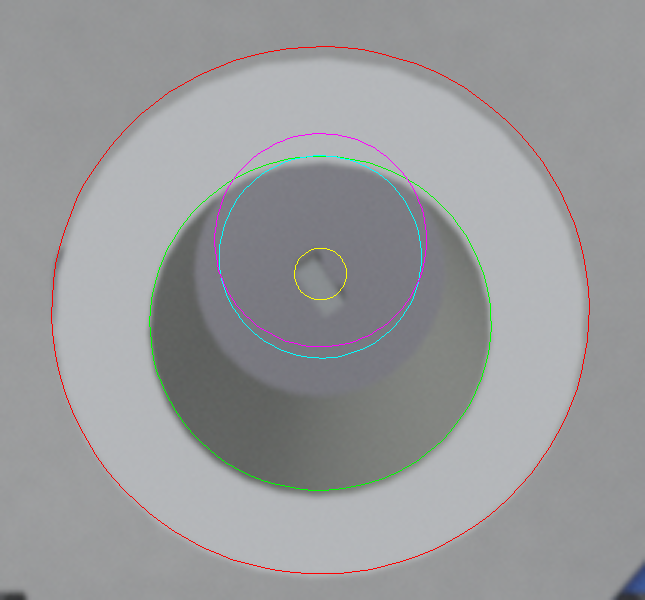

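```bash
python3 -m crank '[{"jaw":-1,"tx":0,"ty":-0.1,"tz":0,"spin":0},{"jaw":-1,"tx":0,"ty":-0.2,"tz":0,"spin":0},{"jaw":-1,"tx":0,"ty":-0.24,"tz":0,"spin":0},{"jaw":-1,"tx":0,"ty":-0.24,"tz":0,"spin":0},{"jaw":-1,"tx":0,"ty":-0.24,"tz":0,"spin":0},{"jaw":-1,"tx":0,"ty":-0.24,"tz":0,"spin":0},{"jaw":-1,"tx":0,"ty":-0.24,"tz":0,"spin":0},{"jaw":-1,"tx":0,"ty":-0.24,"tz":0,"spin":0}]'
python3 - <<'E'
from h import *
togo([.577,-.066,.33],np.radians(-154.4))
i=camera_info('wrist');a=grab_frame('wrist')
np.save('w2.npy',i['camera_from_world']);cv2.imwrite('pics/w2.png',a[:,:,::-1])
a=a[:,:,::-1]
p=proj(i,[.566,-.043,.16]); print(p, proj(i,[.566,-.043,.076]))
x0,y0=int(p[0])-110,int(p[1])-100; s=3
im=cv2.resize(a[y0:y0+200,x0:x0+220],None,fx=s,fy=s,interpolation=cv2.INTER_CUBIC)
im=np.clip((im.astype(float)-60)*2,0,255).astype(np.uint8)
def circ(c,r,z,col):
    t=np.linspace(0,2*np.pi,100)
    P=np.array([proj(i,[c[0]+r*np.cos(q),c[1]+r*np.sin(q),z]) for q in t]); P=(P+.5-[x0,y0])*s-.5
    cv2.polylines(im,[P.round().astype(np.int32)],True,col,1)
c=(.5665,-.0435);print(x0,y0)
circ(c,.066,.16,(0,0,255));circ(c,.042,.16,(0,255,0));circ(c,.036,.046,(255,255,0));circ(c,.0085,.076,(0,255,255))
cv2.imwrite("pics/w2o.png",im)
E
```

```text
t: 2.87
position: [0.5764, -0.0635, 0.3301]
orientation: [3.142, 0.0, -2.693]
contact_force: [0.3, -0.1, -0.2]
finger_gap: 1.0
t 2.87 pos [ 0.5764 -0.0635  0.3301] rpy [ 3.1415e+00  3.0000e-04 -2.6935e+00] F [ 0.34 -0.1  -0.24] gap 1.0
tx ty tz = [ 0.0026 -0.0128  0.0006]
cur jaw-x heading -154.32 need world dyaw -0.08 deg; spin(share, tool z down => -) 0.0004
[287.23084852 236.24964878] [287.16017065 204.61299978]
177 136
```

View pics/w2o.png

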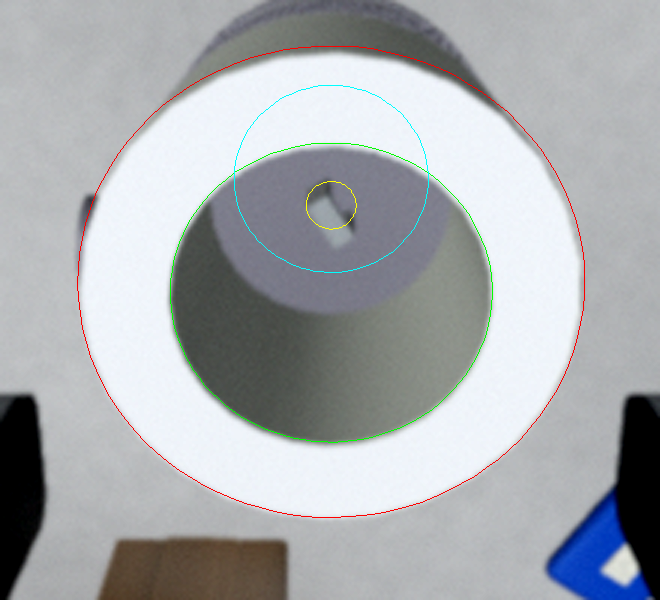

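View pics/w2.png

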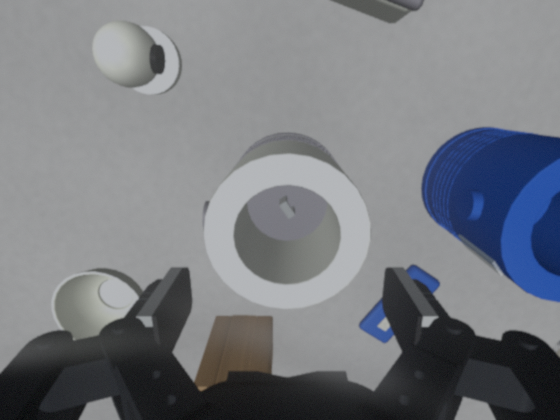

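Run:
```python
from h import *
for n in ("w1","w2"):
    i=dict(camera_info("wrist")); i["camera_from_world"]=np.load(n+".npy")
    for z in (.046,.06,.076,.09,.1,.11,.12,.137):
        a=proj(i,[.5665,-.0435,z]); 
        d=.4-z
        print(n,z,a.round(1))
# ray intersect
I=[]
for n,u,v in (("w1",286.7,165.7),("w2",287.5,209.8)):
    i=dict(camera_info("wrist")); i["camera_from_world"]=np.load(n+".npy"); I.append(ray(i,u,v))
A=[];b=[]
for c,d in I:
    d=d/np.linalg.norm(d);P=np.eye(3)-np.outer(d,d);A.append(P);b.append(P@c)
print(np.linalg.solve(sum(A),sum(b)))
i=camera_info("top")
print("top:",[proj(i,[.5665,-.0435,z]).round(1) for z in (.046,.076,.1,.16)])
```

```text
w1 0.046 [286.4 156.2]
w1 0.06 [286.4 158.3]
w1 0.076 [286.4 160.9]
w1 0.09 [286.4 163.4]
w1 0.1 [286.4 165.4]
w1 0.11 [286.4 167.4]
w1 0.12 [286.4 169.6]
w1 0.137 [286.4 173.7]
w2 0.046 [286.9 196.1]
w2 0.06 [286.9 199.6]
w2 0.076 [286.9 204. ]
w2 0.09 [286.9 208.2]
w2 0.1 [286.9 211.4]
w2 0.11 [286.9 214.7]
w2 0.12 [286.9 218.4]
w2 0.137 [286.9 225.1]
[ 0.5649226  -0.04122118  0.08682221]
top: [array([309.9, 213.4]), array([310.3, 212. ]), array([310.6, 210.9]), array([311.3, 207.9])]
```

Run:
```python
from h import *
togo([.5194,.1738,.33],np.radians(-154.4))
```

```text
t 2.92 pos [ 0.5764 -0.0636  0.3301] rpy [ 3.1416e+00  2.0000e-04 -2.6936e+00] F [-0.26 -0.64 -0.17] gap 1.001
tx ty tz = [-2.5730e-01  1.1934e+00  6.0000e-04]
cur jaw-x heading -154.33 need world dyaw -0.07 deg; spin(share, tool z down => -) 0.0004
```

```bash
python3 -m crank '[{"jaw":-1,"tx":-0.04,"ty":0.13,"tz":0,"spin":0},{"jaw":-1,"tx":-0.08,"ty":0.29,"tz":0,"spin":0},{"jaw":-1,"tx":-0.12,"ty":0.46,"tz":0,"spin":0},{"jaw":-1,"tx":-0.16,"ty":0.63,"tz":0,"spin":0},{"jaw":-1,"tx":-0.2,"ty":0.8,"tz":0,"spin":0},{"jaw":-1,"tx":-0.24,"ty":0.92,"tz":0,"spin":0},{"jaw":-1,"tx":-0.257,"ty":1,"tz":0,"spin":0},{"jaw":-1,"tx":-0.257,"ty":1,"tz":0,"spin":0}]'
python3 -m crank '[{"jaw":-1,"tx":0,"ty":0.1,"tz":0,"spin":0},{"jaw":-1,"tx":0,"ty":0.19,"tz":0,"spin":0},{"jaw":-1,"tx":0,"ty":0.19,"tz":0,"spin":0},{"jaw":-1,"tx":0,"ty":0.19,"tz":0,"spin":0},{"jaw":-1,"tx":0,"ty":0.19,"tz":0,"spin":0},{"jaw":-1,"tx":0,"ty":0.19,"tz":0,"spin":0},{"jaw":-1,"tx":0,"ty":0.19,"tz":0,"spin":0},{"jaw":-1,"tx":0,"ty":0.19,"tz":0,"spin":0}]'
python3 - <<'E'
from h import *
togo([.5194,.1738,.33],np.radians(-154.4))
i=camera_info('wrist');a=grab_frame('wrist')
np.save('w3.npy',i['camera_from_world']);cv2.imwrite('pics/w3.png',a[:,:,::-1])
im=a[120:320,170:420,::-1]
cv2.imwrite('pics/w3c.png',cv2.resize(im,None,fx=3,fy=3,interpolation=cv2.INTER_CUBIC))
E
```

```text
t: 3.58
position: [0.5358, 0.1412, 0.3301]
orientation: [3.141, 0.001, -2.69]
contact_force: [-0.1, 0.9, -0.0]
finger_gap: 1.0
t: 4.25
position: [0.5204, 0.1719, 0.3299]
orientation: [-3.142, -0.0, -2.696]
contact_force: [-0.9, 0.6, -0.4]
finger_gap: 0.996
t 4.25 pos [0.5204 0.1719 0.3299] rpy [-3.1415 -0.     -2.6956] F [-0.86  0.6  -0.36] gap 0.996
tx ty tz = [ 0.0002  0.0106 -0.0005]
cur jaw-x heading -154.45 need world dyaw 0.05 deg; spin(share, tool z down => -) -0.0003
```

View pics/w3c.png

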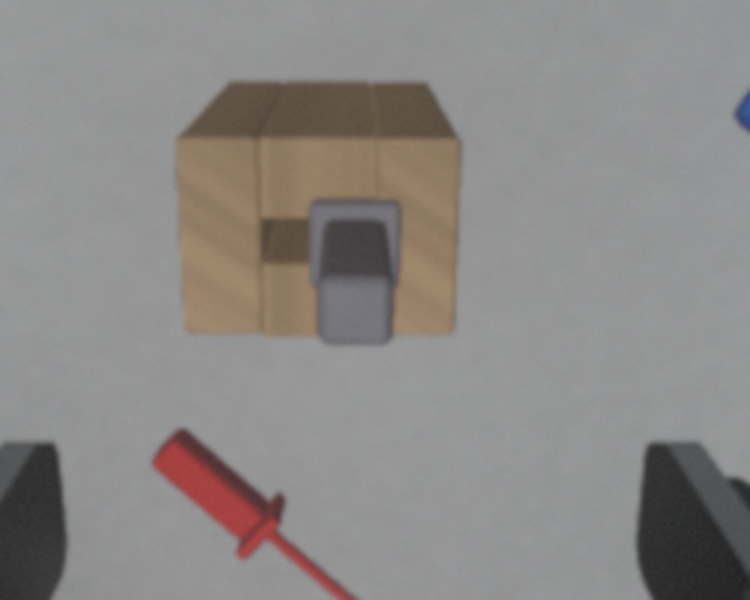

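Run:
```python
from h import *
i=dict(camera_info("wrist")); i["camera_from_world"]=np.load("w3.npy")
k=lambda x,y:((x+.5)/3-.5+170,(y+.5)/3-.5+120)
print("handle",onz(i,*k(356,310),.185))
C=np.array([onz(i,*k(x,y),.125)[:2] for x,y in [(178,138),(459,138),(455,331),(185,333)]]);print(C.round(4),[np.linalg.norm(C[j]-C[(j+1)%4]).round(4) for j in range(4)])
e=C[0]+C[3]-C[1]-C[2];e/=np.linalg.norm(e);print(np.degrees(np.arctan2(e[1],e[0])),"home",C.mean(0)-.0105*e)
fl=np.array([onz(i,*k(x,y),.131)[:2] for x,y in [(310,202),(400,202),(398,285),(309,285)]]);print("flange",fl.mean(0),[np.linalg.norm(fl[j]-fl[(j+1)%4]).round(4) for j in range(4)])
h=onz(i,*k(356,310),.185)
togo([.5195,.1735,.216],np.radians(-154.4))
```

```text
handle [0.51815641 0.17362669 0.185     ]
[[0.5754 0.1689]
 [0.5045 0.1349]
 [0.4788 0.1868]
 [0.551  0.2221]] [np.float64(0.0786), np.float64(0.0579), np.float64(0.0803), np.float64(0.0586)]
25.860369489215007 home [0.51797878 0.17362781]
flange [0.51831952 0.17388535] [np.float64(0.0251), np.float64(0.0245), np.float64(0.0255), np.float64(0.0245)]
t 4.3 pos [0.5203 0.172  0.3299] rpy [-3.1415e+00 -1.0000e-04 -2.6955e+00] F [ 0.51  0.06 -0.85] gap 0.999
tx ty tz = [3.000e-04 8.500e-03 5.694e-01]
cur jaw-x heading -154.44 need world dyaw 0.04 deg; spin(share, tool z down => -) -0.0002
```

```bash
python3 -m crank '[{"jaw":-1,"tx":0.006,"ty":0.012,"tz":0.07,"spin":0},{"jaw":-1,"tx":0.006,"ty":0.012,"tz":0.2,"spin":0},{"jaw":-1,"tx":0.006,"ty":0.012,"tz":0.33,"spin":0},{"jaw":-1,"tx":0.006,"ty":0.012,"tz":0.45,"spin":0},{"jaw":-1,"tx":0.006,"ty":0.012,"tz":0.54,"spin":0},{"jaw":-1,"tx":0.006,"ty":0.012,"tz":0.575,"spin":0},{"jaw":-1,"tx":0.006,"ty":0.012,"tz":0.575,"spin":0},{"jaw":-1,"tx":0.006,"ty":0.012,"tz":0.575,"spin":0}]'
python3 - <<'E'
from h import *
togo([.5182,.1737,.215],np.radians(-154.4))
a=grab_frame('wrist')
cv2.imwrite('pics/w4.png',a[:,:,::-1])
E
```

```text
t: 4.97
position: [0.5186, 0.1743, 0.2155]
orientation: [-3.141, 0.001, -2.694]
contact_force: [0.3, 1.2, 0.1]
finger_gap: 0.999
t 4.97 pos [0.5186 0.1743 0.2155] rpy [-3.1412e+00  8.0000e-04 -2.6944e+00] F [0.33 1.21 0.15] gap 0.999
tx ty tz = [ 0.0029 -0.0019  0.0026]
cur jaw-x heading -154.38 need world dyaw -0.02 deg; spin(share, tool z down => -) 0.0001
```

View pics/w4.png

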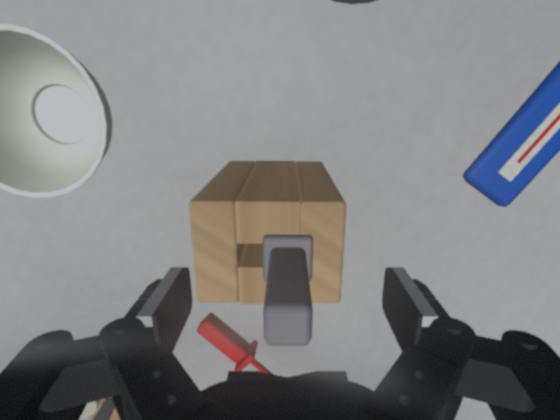

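The handle (288,318) sits centred between the fingers, so I close on it.

```bash
python3 -m crank '[{"jaw":1},{"jaw":1},{"jaw":1},{"jaw":1},{"jaw":1},{"jaw":1},{"jaw":1},{"jaw":1}]' 70
python3 - <<'E'
from h import *
togo([.5182,.1737,.215],np.radians(-154.4))
E
```

```text
t 5.02 pos [0.5188 0.1745 0.2162] rpy [-3.1414e+00  2.3000e-03 -2.6944e+00] F [ 0.39 -0.13 -0.1 ] gap 0.997
tx ty tz = [ 0.0044 -0.0021  0.0059]
cur jaw-x heading -154.38 need world dyaw -0.02 deg; spin(share, tool z down => -) 0.0001validation failed for argument at $[0]...
```

```bash
python3 -m crank '[{"jaw":1,"tx":0,"ty":0,"tz":0,"spin":0},{"jaw":1,"tx":0,"ty":0,"tz":0,"spin":0},{"jaw":1,"tx":0,"ty":0,"tz":0,"spin":0},{"jaw":1,"tx":0,"ty":0,"tz":0,"spin":0},{"jaw":1,"tx":0,"ty":0,"tz":0,"spin":0},{"jaw":1,"tx":0,"ty":0,"tz":0,"spin":0},{"jaw":1,"tx":0,"ty":0,"tz":0,"spin":0},{"jaw":1,"tx":0,"ty":0,"tz":0,"spin":0}]' 70
python3 - <<'E'
from h import *
togo([.5182,.1737,.215],np.radians(-154.4))
E
```

```text
t: 5.68
position: [0.5182, 0.1744, 0.2153]
orientation: [-3.142, 0.001, -2.694]
contact_force: [-0.7, 0.7, 1.7]
finger_gap: 0.201
t 5.68 pos [0.5182 0.1744 0.2153] rpy [-3.1416e+00  9.0000e-04 -2.6943e+00] F [-0.71  0.7   1.74] gap 0.201
tx ty tz = [ 0.0015 -0.003   0.0017]
cur jaw-x heading -154.37 need world dyaw -0.03 deg; spin(share, tool z down => -) 0.0001
```

```bash
python3 -m crank '[{"jaw":1,"tx":0,"ty":0,"tz":-0.06,"spin":0},{"jaw":1,"tx":0,"ty":0,"tz":-0.18,"spin":0},{"jaw":1,"tx":0,"ty":0,"tz":-0.32,"spin":0},{"jaw":1,"tx":0,"ty":0,"tz":-0.46,"spin":0},{"jaw":1,"tx":0,"ty":0,"tz":-0.6,"spin":0},{"jaw":1,"tx":0,"ty":0,"tz":-0.73,"spin":0},{"jaw":1,"tx":0,"ty":0,"tz":-0.83,"spin":0},{"jaw":1,"tx":0,"ty":0,"tz":-0.87,"spin":0}]'
python3 - <<'E'
from h import *
# axis (.5665,-.0435); foot heading 59.5
y=np.radians(59.5);f=np.array([np.cos(y),np.sin(y)])
c=np.array([.5665,-.0435])-f*.031
print(c); togo([*c,.39],y+np.pi)
cv2.imwrite('pics/w5.png',grab_frame('wrist')[:,:,::-1])
cv2.imwrite('pics/s5.png',cv2.resize(grab_frame('scene')[80:300,220:480,::-1],None,fx=2.5,fy=2.5))
E
```

```text
t: 6.35
position: [0.5185, 0.1743, 0.3919]
orientation: [3.141, 0.005, -2.694]
contact_force: [-0.1, 0.2, -0.8]
finger_gap: 0.2
[ 0.55076631 -0.0702105 ]
t 6.35 pos [0.5185 0.1743 0.3919] rpy [ 3.1414  0.0049 -2.6945] F [-0.13  0.15 -0.77] gap 0.2
tx ty tz = [ 0.3832 -1.1723  0.0076]
cur jaw-x heading -154.38 need world dyaw 33.88 deg; spin(share, tool z down => -) -0.1882
```

View pics/w5.png

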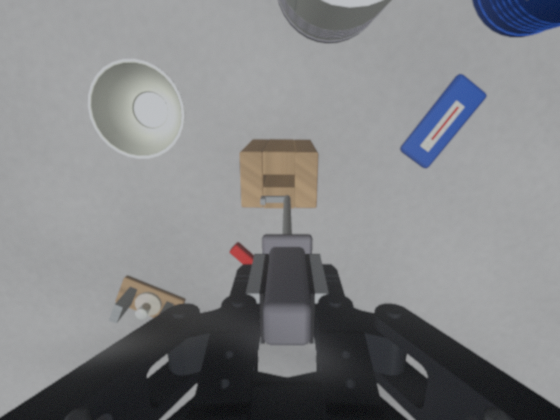

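View pics/s5.png

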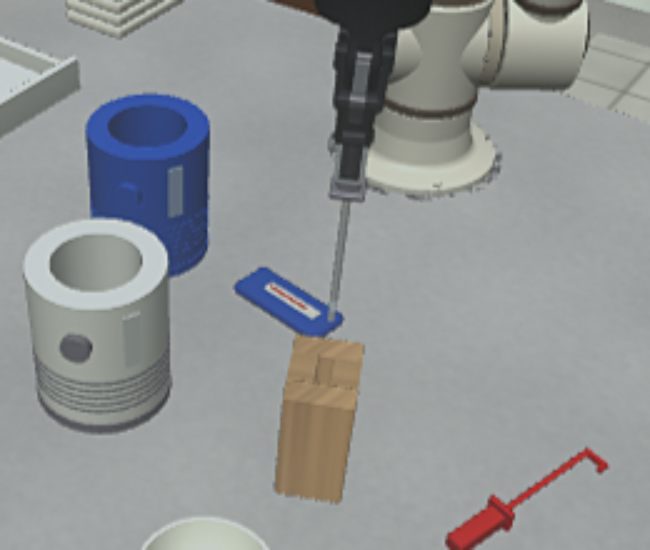

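The hook is out, hanging upright in the grip with its foot at wrist (270,200). Next I carry it over the well and turn it.

```bash
python3 -m crank '[{"jaw":1,"tx":0.03,"ty":-0.08,"tz":0,"spin":-0.02},{"jaw":1,"tx":0.07,"ty":-0.22,"tz":0,"spin":-0.05},{"jaw":1,"tx":0.12,"ty":-0.38,"tz":0,"spin":-0.08},{"jaw":1,"tx":0.18,"ty":-0.54,"tz":0,"spin":-0.11},{"jaw":1,"tx":0.23,"ty":-0.7,"tz":0,"spin":-0.14},{"jaw":1,"tx":0.28,"ty":-0.86,"tz":0,"spin":-0.165},{"jaw":1,"tx":0.33,"ty":-0.97,"tz":0,"spin":-0.188},{"jaw":1,"tx":0.37,"ty":-1,"tz":0,"spin":-0.188}]'
python3 - <<'E'
from h import *
togo([.5508,-.0702,.39],np.radians(59.5-180))
E
```

```text
t: 7.12
position: [0.5374, -0.0408, 0.3859]
orientation: [3.137, -0.003, -2.106]
contact_force: [-0.6, 0.4, -1.8]
finger_gap: 0.197
t 7.12 pos [ 0.5374 -0.0408  0.3859] rpy [ 3.1374 -0.0034 -2.1057] F [-0.65  0.41 -1.82] gap 0.197
tx ty tz = [ 0.0923 -0.1327 -0.021 ]
cur jaw-x heading -120.65 need world dyaw 0.15 deg; spin(share, tool z down => -) -0.0008
```

```bash
python3 -m crank '[{"jaw":1,"tx":0.04,"ty":-0.05,"tz":0,"spin":0},{"jaw":1,"tx":0.08,"ty":-0.1,"tz":0,"spin":0},{"jaw":1,"tx":0.095,"ty":-0.13,"tz":0,"spin":0},{"jaw":1,"tx":0.095,"ty":-0.13,"tz":0,"spin":0},{"jaw":1,"tx":0.095,"ty":-0.13,"tz":0,"spin":0},{"jaw":1,"tx":0.095,"ty":-0.13,"tz":0,"spin":0},{"jaw":1,"tx":0.095,"ty":-0.13,"tz":0,"spin":0},{"jaw":1,"tx":0.095,"ty":-0.13,"tz":0,"spin":0}]'
python3 - <<'E'
from h import *
togo([.5508,-.0702,.39],np.radians(59.5-180))
i=camera_info('wrist');a=grab_frame('wrist')
np.save('w6.npy',i['camera_from_world']);cv2.imwrite('pics/w6.png',a[:,:,::-1])
E
```

```text
t: 7.78
position: [0.5504, -0.0671, 0.389]
orientation: [-3.142, 0.0, -2.103]
contact_force: [0.9, -0.0, -2.2]
finger_gap: 0.202
t 7.78 pos [ 0.5504 -0.0671  0.389 ] rpy [-3.1415e+00  2.0000e-04 -2.1031e+00] F [ 0.9  -0.02 -2.22] gap 0.202
tx ty tz = [ 0.0123 -0.0096 -0.0049]
cur jaw-x heading -120.5 need world dyaw -0.0 deg; spin(share, tool z down => -) 0.0
```

View pics/w6.png

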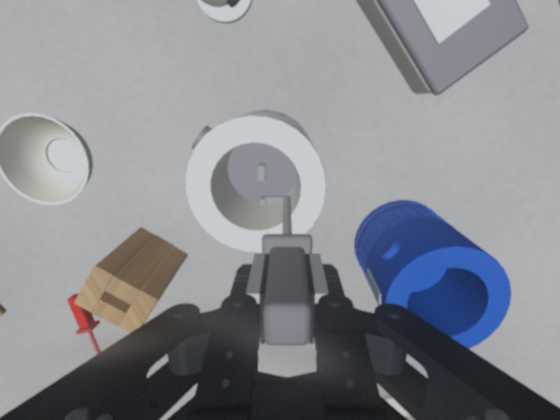

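```bash
python3 -m crank '[{"jaw":1,"tx":0.014,"ty":-0.01,"tz":0.03,"spin":0},{"jaw":1,"tx":0.014,"ty":-0.01,"tz":0.1,"spin":0},{"jaw":1,"tx":0.014,"ty":-0.01,"tz":0.18,"spin":0},{"jaw":1,"tx":0.014,"ty":-0.01,"tz":0.26,"spin":0},{"jaw":1,"tx":0.014,"ty":-0.01,"tz":0.34,"spin":0},{"jaw":1,"tx":0.014,"ty":-0.01,"tz":0.4,"spin":0},{"jaw":1,"tx":0.014,"ty":-0.01,"tz":0.42,"spin":0},{"jaw":1,"tx":0.014,"ty":-0.01,"tz":0.42,"spin":0}]'
python3 - <<'E'
from h import *
togo([.5505,-.0706,.2573],np.radians(59.5-180))
i=camera_info('wrist');a=grab_frame('wrist')
np.save('w7.npy',i['camera_from_world']);cv2.imwrite('pics/w7.png',cv2.resize(a[100:300,190:390,::-1],None,fx=3,fy=3,interpolation=cv2.INTER_CUBIC))
E
```

```text
t: 8.5
position: [0.5502, -0.0713, 0.3035]
orientation: [3.139, -0.002, -2.104]
contact_force: [-0.3, -0.4, 0.3]
finger_gap: 0.201
t 8.5 pos [ 0.5502 -0.0713  0.3035] rpy [ 3.1393e+00 -1.7000e-03 -2.1041e+00] F [-0.32 -0.38  0.25] gap 0.201
tx ty tz = [-4.000e-03 -2.000e-04  2.312e-01]
cur jaw-x heading -120.55 need world dyaw 0.05 deg; spin(share, tool z down => -) -0.0003
```

View pics/w7.png

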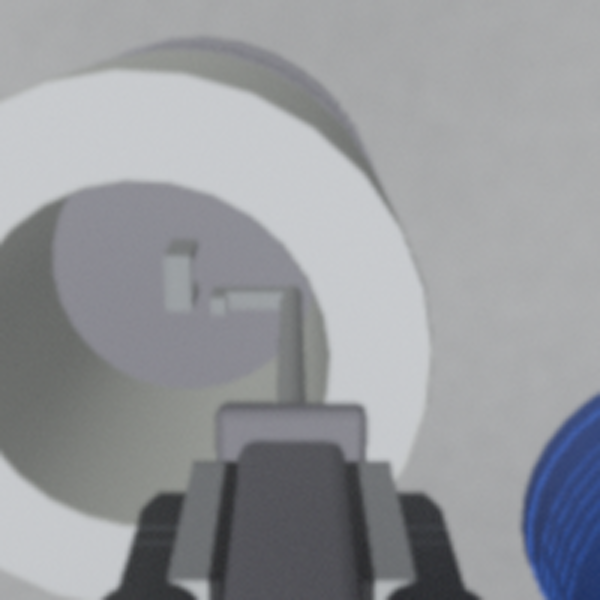

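```bash
python3 -m crank '[{"jaw":1,"tx":0,"ty":0,"tz":0.03,"spin":0},{"jaw":1,"tx":0,"ty":0,"tz":0.07,"spin":0},{"jaw":1,"tx":0,"ty":0,"tz":0.11,"spin":0},{"jaw":1,"tx":0,"ty":0,"tz":0.15,"spin":0},{"jaw":1,"tx":0,"ty":0,"tz":0.19,"spin":0},{"jaw":1,"tx":0,"ty":0,"tz":0.22,"spin":0},{"jaw":1,"tx":0,"ty":0,"tz":0.23,"spin":0},{"jaw":1,"tx":0,"ty":0,"tz":0.23,"spin":0}]'
python3 - <<'E'
from h import *
togo([.5505,-.0706,.2573],np.radians(59.5-180))
i=camera_info('wrist');a=grab_frame('wrist')
np.save('w8.npy',i['camera_from_world']);cv2.imwrite('pics/w8.png',cv2.resize(a[100:250,190:340,::-1],None,fx=4,fy=4,interpolation=cv2.INTER_CUBIC))
E
```

```text
t: 9.22
position: [0.5506, -0.0711, 0.2583]
orientation: [3.141, -0.001, -2.104]
contact_force: [0.1, -0.2, 0.0]
finger_gap: 0.204
t 9.22 pos [ 0.5506 -0.0711  0.2583] rpy [ 3.1408e+00 -7.0000e-04 -2.1039e+00] F [ 0.13 -0.22  0.04] gap 0.204
tx ty tz = [-0.0021  0.0018  0.0052]
cur jaw-x heading -120.54 need world dyaw 0.04 deg; spin(share, tool z down => -) -0.0002
```

View pics/w8.png

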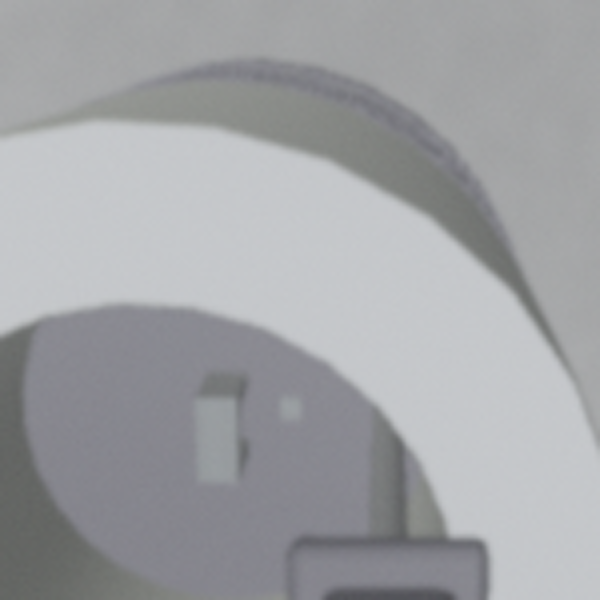

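```bash
cat > ov.py <<'E'
from h import *
import sys
name,npy,x0,y0,s,out=sys.argv[1],sys.argv[2],int(sys.argv[3]),int(sys.argv[4]),float(sys.argv[5]),sys.argv[6]
E
python3 - <<'E'
from h import *
i=dict(camera_info("wrist")); i["camera_from_world"]=np.load("w8.npy")
im=cv2.imread("pics/w8.png"); s=4
def P(p): return tuple(int(v) for v in ((proj(i,p)+.5-[190,100])*s-.5).round())
y=np.radians(59.5);f=np.array([np.cos(y),np.sin(y),0]);l=np.array([-f[1],f[0],0])
ax=np.array([.5665,-.0435,0]);Z=np.array([0,0,1.])
for dz,col in ((0,(0,0,255)),(.02,(0,255,0))):
    q=lambda a,b,z:P(ax+f*a+l*b+Z*(z+dz))
    for z in (.046,.076):
        C=[q(a,b,z) for a,b in ((-.004,-.0085),(.004,-.0085),(.004,.0085),(-.004,.0085))]
        cv2.polylines(im,[np.array(C)],True,col,1)
        
    for b in (-.0085,.0085): cv2.line(im,q(-.004,b,.046),q(-.004,b,.076),col,1)
tcp=np.array([.5506,-.0711,0])
g=.2583-.0573
c=lambda a,b,z:P(tcp+f*a+l*b+Z*(g+z))
for a0,a1,z in ((.018,.022,-.132),(.003,.018,-.138)):
    cv2.polylines(im,[np.array([c(a0,-.0025,z),c(a1,-.0025,z),c(a1,.0025,z),c(a0,.0025,z)])],True,(255,0,0),1)
C=[c(a,b,-.033) for a,b in ((-.013,-.013),(.013,-.013),(.013,.013),(-.013,.013))]
cv2.polylines(im,[np.array(C)],True,(255,0,0),1)
t=np.linspace(0,2*np.pi,80)
for r,z,col in ((.066,.16,(255,0,255)),(.042,.16,(255,0,255)),(.042,.046,(0,0,255)),(.042,.066,(0,255,0))):
    cv2.polylines(im,[np.array([P(ax+[r*np.cos(k),r*np.sin(k),z]) for k in t])],True,col,1)
cv2.imwrite("pics/w8o.png",im)
E
```

```text
(no output)
```

View pics/w8o.png

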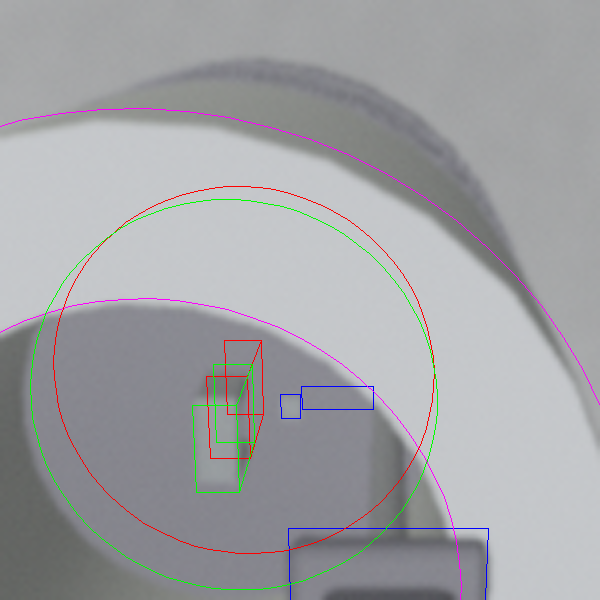

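Run:
```python
from h import *
F=[];ims=[]
for k in range(6):
    F.append(robot.observe()["contact_force"]); ims.append(grab_frame('wrist').astype(float))
print(np.array(F).round(2),np.mean(F,0))
a=np.mean(ims,0)[:,:,::-1]; a=a[170:240,225:305]
a=np.clip((a-110)*3.2,0,255).astype(np.uint8)
cv2.imwrite('pics/w9.png',cv2.resize(a,None,fx=8,fy=8,interpolation=cv2.INTER_CUBIC))
togo([.5505,-.0706,.2573])
```

```text
[[ 0.07 -0.28 -1.2 ]
 [-0.17 -0.38 -1.48]
 [ 0.02 -0.05 -0.82]
 [ 0.74 -0.4  -1.01]
 [-0.75 -1.13 -0.81]
 [-0.07  0.33 -1.43]] [-0.02457037 -0.31608533 -1.12609309]
t 9.57 pos [ 0.5508 -0.0712  0.2591] rpy [-3.1413e+00  3.0000e-04 -2.1040e+00] F [-0.31  0.03 -0.57] gap 0.198
tx ty tz = [-0.0017  0.0027  0.0089]
```

View pics/w9.png

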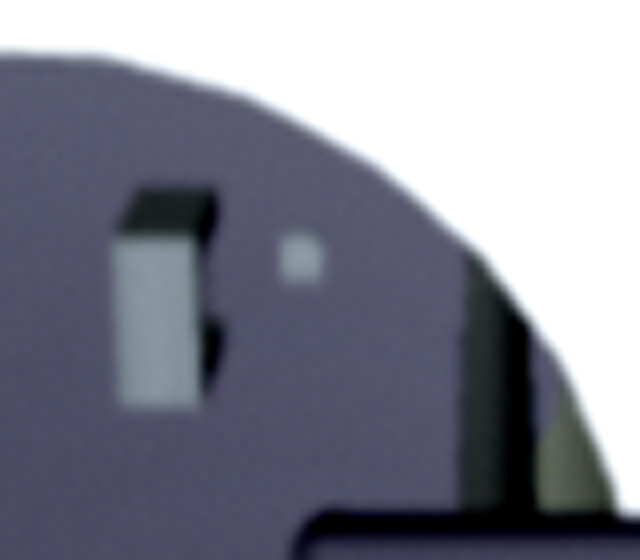

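```bash
python3 -m crank '[{"jaw":1,"tx":0,"ty":0.007,"tz":0,"spin":0},{"jaw":1,"tx":-0.01,"ty":0.007,"tz":0,"spin":0},{"jaw":1,"tx":-0.02,"ty":0.007,"tz":0,"spin":0},{"jaw":1,"tx":-0.03,"ty":0.007,"tz":0,"spin":0},{"jaw":1,"tx":-0.037,"ty":0.007,"tz":0,"spin":0},{"jaw":1,"tx":-0.044,"ty":0.007,"tz":0,"spin":0},{"jaw":1,"tx":-0.05,"ty":0.007,"tz":0,"spin":0},{"jaw":1,"tx":-0.05,"ty":0.007,"tz":0,"spin":0}]'
cat > look.py <<'E'
from h import *
import sys
F=[];ims=[]
for k in range(4):
    F.append(robot.observe()["contact_force"]); ims.append(grab_frame('wrist').astype(float))
print("F mean",np.mean(F,0).round(2),np.array(F)[:,2].round(1))
a=np.mean(ims,0)[:,:,::-1]; a=a[170:240,225:305]
a=np.clip((a-110)*3.2,0,255).astype(np.uint8)
cv2.imwrite(f'pics/{sys.argv[1]}.png',cv2.resize(a,None,fx=8,fy=8,interpolation=cv2.INTER_CUBIC))
y=np.radians(59.5);f=np.array([np.cos(y),np.sin(y)])
p=np.array([.5665,-.0435])-f*.0105
togo([*p,.2583],y+np.pi)
E
python3 look.py w10
```

```text
t: 10.23
position: [0.5548, -0.0616, 0.2589]
orientation: [-3.142, 0.0, -2.104]
contact_force: [-0.2, -0.3, -1.0]
finger_gap: 0.198
F mean [-0.1  -0.31 -0.91] [-1.  -1.9 -0.3 -0.5]
t 10.43 pos [ 0.5546 -0.0618  0.2589] rpy [ 3.1415 -0.     -2.104 ] F [-0.46 -0.95 -1.41] gap 0.204
tx ty tz = [-0.0568 -0.0047  0.003 ]
cur jaw-x heading -120.55 need world dyaw 0.05 deg; spin(share, tool z down => -) -0.0003
```

View pics/w10.png

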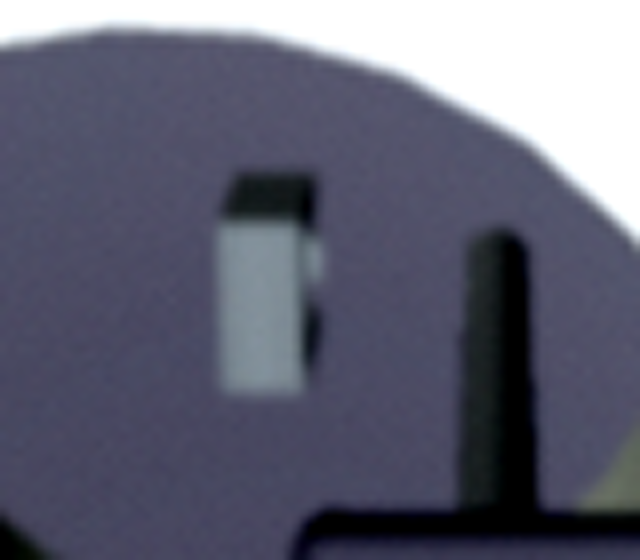

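```bash
python3 -m crank '[{"jaw":1,"tx":0,"ty":0.003,"tz":0,"spin":0},{"jaw":1,"tx":-0.01,"ty":0.003,"tz":0,"spin":0},{"jaw":1,"tx":-0.02,"ty":0.003,"tz":0,"spin":0},{"jaw":1,"tx":-0.03,"ty":0.003,"tz":0,"spin":0},{"jaw":1,"tx":-0.04,"ty":0.003,"tz":0,"spin":0},{"jaw":1,"tx":-0.05,"ty":0.003,"tz":0,"spin":0},{"jaw":1,"tx":-0.06,"ty":0.003,"tz":0,"spin":0},{"jaw":1,"tx":-0.06,"ty":0.003,"tz":0,"spin":0}]'
python3 look.py w11
```

```text
t: 11.1
position: [0.5605, -0.0508, 0.2589]
orientation: [-3.141, 0.0, -2.104]
contact_force: [-0.8, -0.4, -1.7]
finger_gap: 0.204
F mean [-0.55 -0.08 -1.37] [-1.7 -1.6 -1.  -1.2]
t 11.3 pos [ 0.5601 -0.0512  0.2589] rpy [ 3.1415e+00 -1.0000e-04 -2.1040e+00] F [-0.1   1.35 -1.01] gap 0.2
tx ty tz = [ 0.0031 -0.0078  0.0029]
cur jaw-x heading -120.55 need world dyaw 0.05 deg; spin(share, tool z down => -) -0.0003
```

View pics/w11.png

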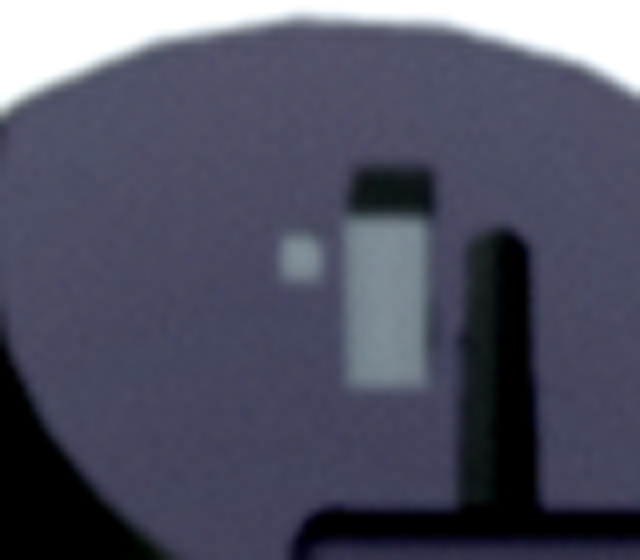

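The lip (302,258) is through the arch, with the strap between lip and shaft. Now I draw it up gently.

```bash
python3 -m crank '[{"jaw":1,"tx":0,"ty":0,"tz":-0.01,"spin":0},{"jaw":1,"tx":0,"ty":0,"tz":-0.03,"spin":0},{"jaw":1,"tx":0,"ty":0,"tz":-0.05,"spin":0},{"jaw":1,"tx":0,"ty":0,"tz":-0.07,"spin":0},{"jaw":1,"tx":0,"ty":0,"tz":-0.09,"spin":0},{"jaw":1,"tx":0,"ty":0,"tz":-0.11,"spin":0},{"jaw":1,"tx":0,"ty":0,"tz":-0.13,"spin":0},{"jaw":1,"tx":0,"ty":0,"tz":-0.14,"spin":0}]'
python3 look.py w12
```

```text
t: 11.97
position: [0.56, -0.0511, 0.286]
orientation: [3.14, -0.0, -2.104]
contact_force: [2.7, 0.1, -8.8]
finger_gap: 0.2
F mean [ 1.79  0.16 -8.83] [-8.8 -8.6 -9.1 -8.8]
t 12.17 pos [ 0.5601 -0.0511  0.2861] rpy [ 3.1406e+00 -3.0000e-04 -2.1041e+00] F [ 1.73 -0.93 -8.05] gap 0.195
tx ty tz = [ 0.0034 -0.0085  0.1391]
cur jaw-x heading -120.56 need world dyaw 0.06 deg; spin(share, tool z down => -) -0.0003
```

View pics/w12.png

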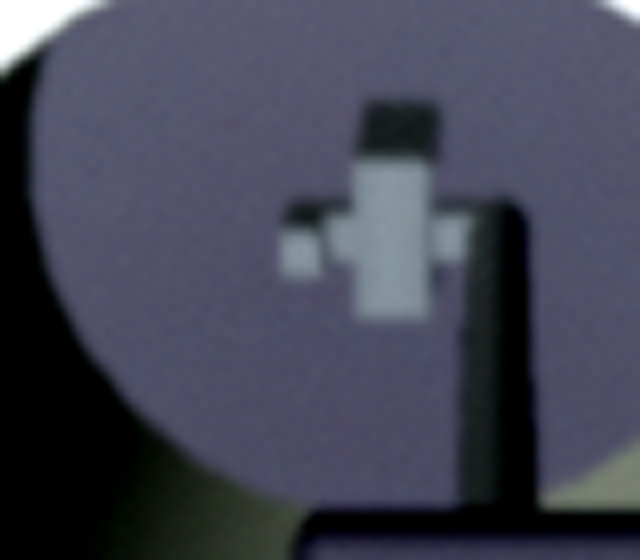

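Caught, with about 7.7 N net. I keep drawing it up.

```bash
python3 -m crank '[{"jaw":1,"tx":0,"ty":0,"tz":-0.02,"spin":0},{"jaw":1,"tx":0,"ty":0,"tz":-0.04,"spin":0},{"jaw":1,"tx":0,"ty":0,"tz":-0.06,"spin":0},{"jaw":1,"tx":0,"ty":0,"tz":-0.08,"spin":0},{"jaw":1,"tx":0,"ty":0,"tz":-0.1,"spin":0},{"jaw":1,"tx":0,"ty":0,"tz":-0.12,"spin":0},{"jaw":1,"tx":0,"ty":0,"tz":-0.14,"spin":0},{"jaw":1,"tx":0,"ty":0,"tz":-0.16,"spin":0}]'
python3 -m crank '[{"jaw":1,"tx":0,"ty":0,"tz":-0.02,"spin":0},{"jaw":1,"tx":0,"ty":0,"tz":-0.04,"spin":0},{"jaw":1,"tx":0,"ty":0,"tz":-0.06,"spin":0},{"jaw":1,"tx":0,"ty":0,"tz":-0.08,"spin":0},{"jaw":1,"tx":0,"ty":0,"tz":-0.1,"spin":0},{"jaw":1,"tx":0,"ty":0,"tz":-0.12,"spin":0},{"jaw":1,"tx":0,"ty":0,"tz":-0.13,"spin":0},{"jaw":1,"tx":0,"ty":0,"tz":-0.13,"spin":0}]'
python3 look.py w13
```

```text
t: 12.83
position: [0.56, -0.0512, 0.3193]
orientation: [3.141, -0.0, -2.104]
contact_force: [1.7, -0.5, -10.0]
finger_gap: 0.201
t: 13.5
position: [0.5602, -0.0512, 0.3457]
orientation: [-3.141, 0.0, -2.104]
contact_force: [0.7, 0.7, -9.0]
finger_gap: 0.203
F mean [ 0.59  0.08 -7.82] [-9.  -7.6 -7.  -7.7]
t 13.7 pos [ 0.5602 -0.0512  0.3452] rpy [-3.1412e+00  1.0000e-04 -2.1039e+00] F [ 1.13  0.66 -6.16] gap 0.2
tx ty tz = [ 0.0032 -0.0072  0.4346]
cur jaw-x heading -120.55 need world dyaw 0.05 deg; spin(share, tool z down => -) -0.0003
```

View pics/w13.png

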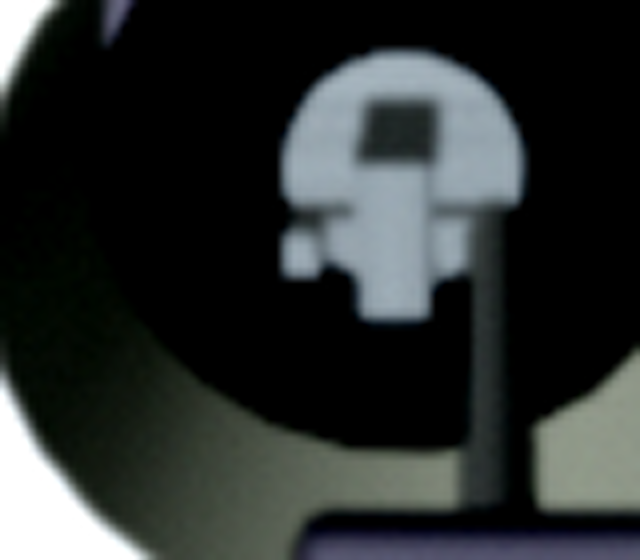

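The grey surface I took for the disc was water. The black disc has now come out of it, hanging on the hook. I continue and slow near the stop.

```bash
python3 -m crank '[{"jaw":1,"tx":0,"ty":0,"tz":-0.02,"spin":0},{"jaw":1,"tx":0,"ty":0,"tz":-0.04,"spin":0},{"jaw":1,"tx":0,"ty":0,"tz":-0.06,"spin":0},{"jaw":1,"tx":0,"ty":0,"tz":-0.08,"spin":0},{"jaw":1,"tx":0,"ty":0,"tz":-0.1,"spin":0},{"jaw":1,"tx":0,"ty":0,"tz":-0.12,"spin":0},{"jaw":1,"tx":0,"ty":0,"tz":-0.135,"spin":0},{"jaw":1,"tx":0,"ty":0,"tz":-0.145,"spin":0}]'
python3 look.py w14
```

```text
t: 14.37
position: [0.5602, -0.0512, 0.3745]
orientation: [-3.141, 0.0, -2.104]
contact_force: [1.6, 0.8, -9.0]
finger_gap: 0.2
F mean [ 0.75  0.65 -8.25] [-9.  -8.  -8.3 -7.8]
t 14.57 pos [ 0.5602 -0.0512  0.3743] rpy [-3.1411e+00  2.0000e-04 -2.1039e+00] F [ 0.46  1.09 -7.58] gap 0.199
tx ty tz = [ 0.0033 -0.0073  0.58  ]
cur jaw-x heading -120.55 need world dyaw 0.05 deg; spin(share, tool z down => -) -0.0003
```

```bash
python3 -m crank '[{"jaw":1,"tx":0,"ty":0,"tz":-0.005,"spin":0},{"jaw":1,"tx":0,"ty":0,"tz":-0.01,"spin":0},{"jaw":1,"tx":0,"ty":0,"tz":-0.015,"spin":0},{"jaw":1,"tx":0,"ty":0,"tz":-0.02,"spin":0},{"jaw":1,"tx":0,"ty":0,"tz":-0.025,"spin":0},{"jaw":1,"tx":0,"ty":0,"tz":-0.03,"spin":0},{"jaw":1,"tx":0,"ty":0,"tz":-0.03,"spin":0},{"jaw":1,"tx":0,"ty":0,"tz":-0.03,"spin":0}]'
python3 look.py w15
```

```text
t: 15.23
position: [0.5602, -0.0512, 0.38]
orientation: [-3.142, 0.0, -2.104]
contact_force: [1.2, 1.1, -7.1]
finger_gap: 0.2
F mean [ 0.87  0.37 -7.83] [-7.1 -8.  -7.8 -8.4]
t 15.43 pos [ 0.5602 -0.0512  0.38  ] rpy [-3.1414e+00  1.0000e-04 -2.1039e+00] F [ 0.4   0.66 -8.  ] gap 0.203
tx ty tz = [ 0.0034 -0.0075  0.6085]
cur jaw-x heading -120.55 need world dyaw 0.05 deg; spin(share, tool z down => -) -0.0003
```

```bash
python3 -m crank '[{"jaw":1,"tx":0,"ty":0,"tz":-0.005,"spin":0},{"jaw":1,"tx":0,"ty":0,"tz":-0.01,"spin":0},{"jaw":1,"tx":0,"ty":0,"tz":-0.015,"spin":0},{"jaw":1,"tx":0,"ty":0,"tz":-0.015,"spin":0},{"jaw":1,"tx":0,"ty":0,"tz":-0.015,"spin":0},{"jaw":1,"tx":0,"ty":0,"tz":-0.015,"spin":0},{"jaw":1,"tx":0,"ty":0,"tz":-0.015,"spin":0},{"jaw":1,"tx":0,"ty":0,"tz":-0.015,"spin":0}]'
python3 look.py w16
```

```text
t: 16.1
position: [0.5601, -0.0511, 0.3826]
orientation: [3.141, -0.0, -2.104]
contact_force: [1.5, 0.1, -11.5]
finger_gap: 0.199
F mean [  1.14   0.18 -11.83] [-11.5 -11.8 -12.9 -11.2]
t 16.3 pos [ 0.5601 -0.0511  0.3827] rpy [ 3.1412e+00 -1.0000e-04 -2.1040e+00] F [  1.15   0.21 -11.55] gap 0.2
tx ty tz = [ 0.0034 -0.0084  0.622 ]
cur jaw-x heading -120.55 need world dyaw 0.05 deg; spin(share, tool z down => -) -0.0003
```

The stop is reached: the force rose 4 N over 2.6 mm, to about 10.7 N net. Now I lower the hook to clear the strap.

```bash
python3 -m crank '[{"jaw":1,"tx":0,"ty":0,"tz":0.01,"spin":0},{"jaw":1,"tx":0,"ty":0,"tz":0.025,"spin":0},{"jaw":1,"tx":0,"ty":0,"tz":0.04,"spin":0},{"jaw":1,"tx":0,"ty":0,"tz":0.055,"spin":0},{"jaw":1,"tx":0,"ty":0,"tz":0.07,"spin":0},{"jaw":1,"tx":0,"ty":0,"tz":0.08,"spin":0},{"jaw":1,"tx":0,"ty":0,"tz":0.085,"spin":0},{"jaw":1,"tx":0,"ty":0,"tz":0.085,"spin":0}]'
python3 look.py w17
```

```text
t: 16.97
position: [0.5602, -0.0513, 0.3662]
orientation: [-3.141, 0.0, -2.104]
contact_force: [0.4, -1.1, -1.1]
finger_gap: 0.199
F mean [-0.2  -0.31 -1.16] [-1.1 -1.5 -1.7 -0.3]
t 17.17 pos [ 0.5603 -0.0512  0.3662] rpy [-3.1411e+00  1.0000e-04 -2.1039e+00] F [-0.37  0.24 -0.8 ] gap 0.2
tx ty tz = [ 0.0036 -0.0069  0.5393]
cur jaw-x heading -120.55 need world dyaw 0.05 deg; spin(share, tool z down => -) -0.0003
```

View pics/w17.png

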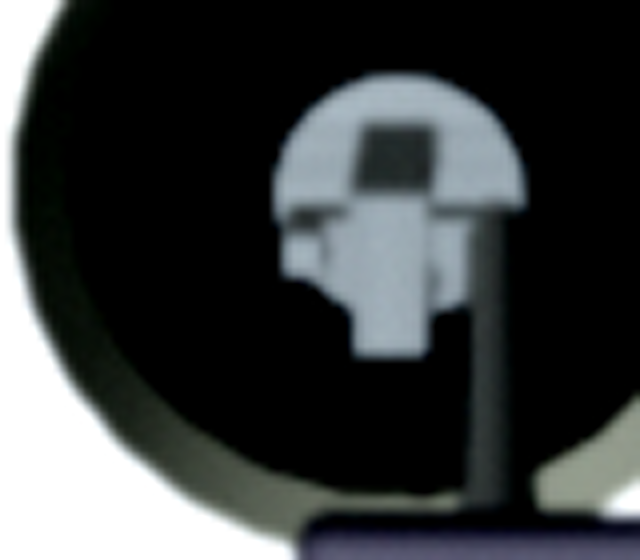

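```bash
python3 -m crank '[{"jaw":1,"tx":0,"ty":-0.005,"tz":0,"spin":0},{"jaw":1,"tx":0.015,"ty":-0.005,"tz":0,"spin":0},{"jaw":1,"tx":0.03,"ty":-0.005,"tz":0,"spin":0},{"jaw":1,"tx":0.045,"ty":-0.005,"tz":0,"spin":0},{"jaw":1,"tx":0.06,"ty":-0.005,"tz":0,"spin":0},{"jaw":1,"tx":0.08,"ty":-0.005,"tz":0,"spin":0},{"jaw":1,"tx":0.1,"ty":-0.005,"tz":0,"spin":0},{"jaw":1,"tx":0.11,"ty":-0.005,"tz":0,"spin":0}]'
python3 look.py w18
```

```text
t: 17.83
position: [0.5495, -0.0712, 0.366]
orientation: [-3.142, -0.0, -2.104]
contact_force: [-0.9, 0.7, -1.3]
finger_gap: 0.203
F mean [-0.22  0.28 -1.03] [-1.3 -1.3 -0.4 -1.1]
t 18.03 pos [ 0.5499 -0.0707  0.366 ] rpy [-3.1414e+00  2.0000e-04 -2.1042e+00] F [ 0.71  0.46 -1.09] gap 0.204
tx ty tz = [-0.1069 -0.0023  0.5384]
cur jaw-x heading -120.56 need world dyaw 0.06 deg; spin(share, tool z down => -) -0.0003
```

View pics/w18.png

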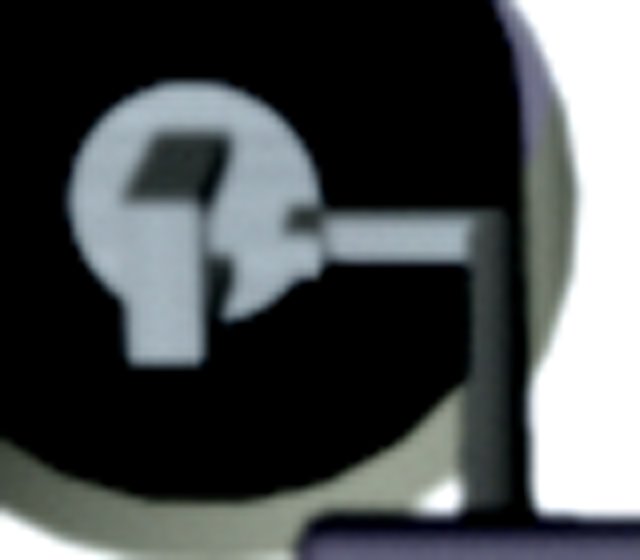

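Off the strap, with no contact force. I raise it and go back to the stand.

```bash
python3 -m crank '[{"jaw":1,"tx":0,"ty":0,"tz":-0.02,"spin":0},{"jaw":1,"tx":0,"ty":0,"tz":-0.06,"spin":0},{"jaw":1,"tx":0,"ty":0,"tz":-0.1,"spin":0},{"jaw":1,"tx":0,"ty":0,"tz":-0.14,"spin":0},{"jaw":1,"tx":0,"ty":0,"tz":-0.18,"spin":0},{"jaw":1,"tx":0,"ty":0,"tz":-0.2,"spin":0},{"jaw":1,"tx":0,"ty":0,"tz":-0.2,"spin":0},{"jaw":1,"tx":0,"ty":0,"tz":-0.2,"spin":0}]'
python3 - <<'E'
from h import *
i=camera_info('wrist');a=grab_frame('wrist');np.save('w19.npy',i['camera_from_world'])
cv2.imwrite('pics/w19.png',a[:,:,::-1])
togo([.5182,.1744,.40],np.radians(-154.37))
E
```

```text
t: 18.7
position: [0.5498, -0.0706, 0.4061]
orientation: [-3.141, 0.001, -2.104]
contact_force: [0.3, 0.5, -1.4]
finger_gap: 0.203
t 18.75 pos [ 0.5497 -0.0706  0.4056] rpy [ 3.1410e+00 -1.0000e-04 -2.1041e+00] F [-0.04 -0.17 -1.87] gap 0.202
tx ty tz = [-0.9748  0.7583  0.0286]
cur jaw-x heading -120.55 need world dyaw -33.82 deg; spin(share, tool z down => -) 0.1879
```

View pics/w19.png

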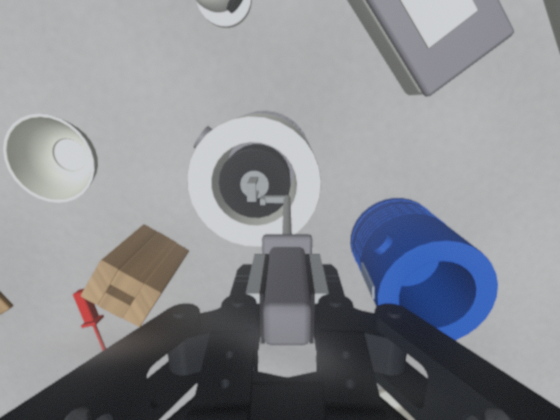

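The black disc (255,183) stands up near the rim and the hook is clear of it.

```bash
python3 -m crank '[{"jaw":1,"tx":-0.08,"ty":0.06,"tz":0,"spin":0.02},{"jaw":1,"tx":-0.2,"ty":0.16,"tz":0,"spin":0.05},{"jaw":1,"tx":-0.33,"ty":0.26,"tz":0,"spin":0.08},{"jaw":1,"tx":-0.46,"ty":0.36,"tz":0,"spin":0.11},{"jaw":1,"tx":-0.6,"ty":0.47,"tz":0,"spin":0.14},{"jaw":1,"tx":-0.74,"ty":0.58,"tz":0,"spin":0.165},{"jaw":1,"tx":-0.87,"ty":0.68,"tz":0,"spin":0.188},{"jaw":1,"tx":-0.975,"ty":0.758,"tz":0,"spin":0.188}]'
python3 -m crank '[{"jaw":1,"tx":0,"ty":0,"tz":0,"spin":0},{"jaw":1,"tx":0,"ty":0,"tz":0,"spin":0},{"jaw":1,"tx":0,"ty":0,"tz":0,"spin":0},{"jaw":1,"tx":0,"ty":0,"tz":0,"spin":0},{"jaw":1,"tx":0,"ty":0,"tz":0,"spin":0},{"jaw":1,"tx":0,"ty":0,"tz":0,"spin":0},{"jaw":1,"tx":0,"ty":0,"tz":0,"spin":0},{"jaw":1,"tx":0,"ty":0,"tz":0,"spin":0}]'
cat > look2.py <<'E'
from h import *
import sys
i=camera_info('wrist');a=grab_frame('wrist');np.save('w20.npy',i['camera_from_world'])
cv2.imwrite(f'pics/{sys.argv[1]}.png',cv2.resize(a[110:260,200:380,::-1],None,fx=4,fy=4,interpolation=cv2.INTER_CUBIC))
togo([.5182,.1744,.2153],np.radians(-154.37))
E
python3 look2.py w20
```

```text
t: 19.42
position: [0.5177, 0.1765, 0.4053]
orientation: [3.141, -0.001, -2.696]
contact_force: [1.2, -1.3, -1.4]
finger_gap: 0.201
t: 20.08
position: [0.5185, 0.1738, 0.406]
orientation: [3.142, 0.0, -2.695]
contact_force: [-1.1, 0.1, -0.8]
finger_gap: 0.2
t 20.13 pos [0.5185 0.174  0.406 ] rpy [ 3.1416e+00  2.0000e-04 -2.6952e+00] F [-0.47 -0.01 -0.73] gap 0.201
tx ty tz = [6.000e-04 2.700e-03 9.535e-01]
cur jaw-x heading -154.43 need world dyaw 0.06 deg; spin(share, tool z down => -) -0.0003
```

View pics/w20.png

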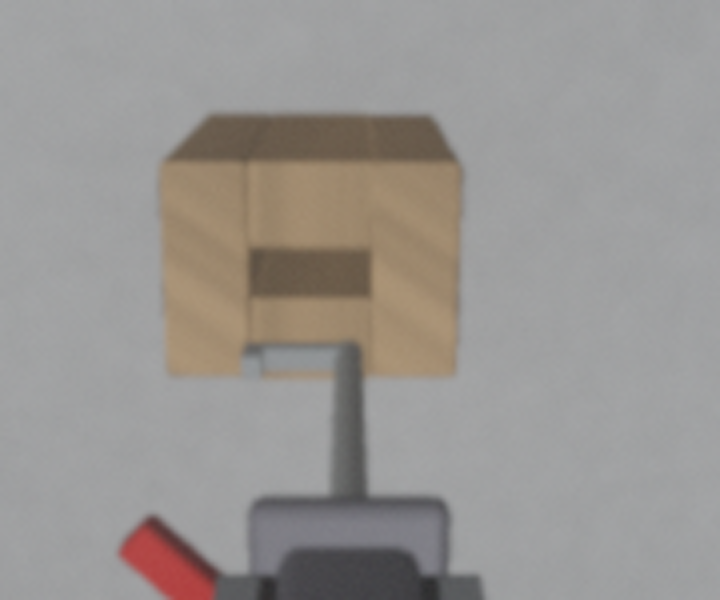

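```bash
python3 -m crank '[{"jaw":1,"tx":0,"ty":0.003,"tz":0.04,"spin":0},{"jaw":1,"tx":0,"ty":0.003,"tz":0.12,"spin":0},{"jaw":1,"tx":0,"ty":0.003,"tz":0.2,"spin":0},{"jaw":1,"tx":0,"ty":0.003,"tz":0.28,"spin":0},{"jaw":1,"tx":0,"ty":0.003,"tz":0.33,"spin":0},{"jaw":1,"tx":0,"ty":0.003,"tz":0.355,"spin":0},{"jaw":1,"tx":0,"ty":0.003,"tz":0.355,"spin":0},{"jaw":1,"tx":0,"ty":0.003,"tz":0.355,"spin":0}]'
python3 look2.py w21
```

```text
t: 20.8
position: [0.5185, 0.175, 0.3353]
orientation: [-3.141, 0.001, -2.694]
contact_force: [-0.6, 0.3, -1.3]
finger_gap: 0.2
t 20.85 pos [0.5186 0.1751 0.3358] rpy [-3.1414e+00  1.7000e-03 -2.6944e+00] F [ 0.06 -0.23 -1.5 ] gap 0.195
tx ty tz = [ 0.0043 -0.002   0.6025]
cur jaw-x heading -154.38 need world dyaw 0.01 deg; spin(share, tool z down => -) -0.0001
```

View pics/w21.png

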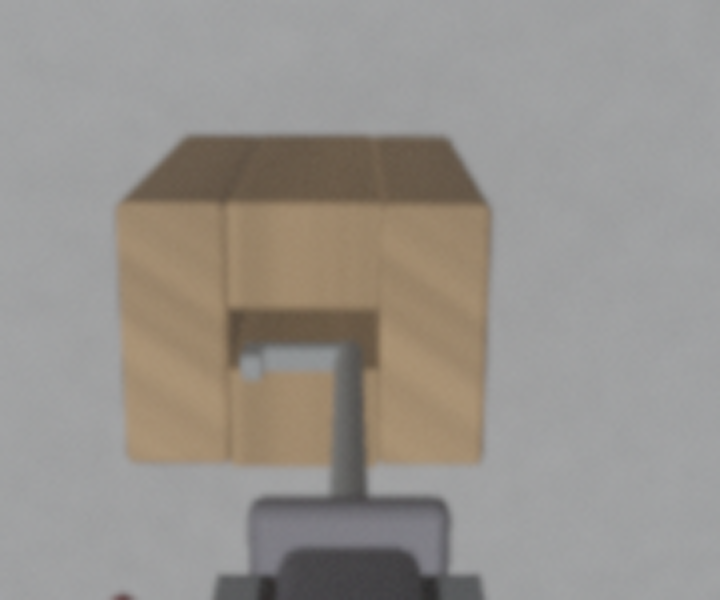

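Foot and slot line up (foot centre row 358, slot centre projected to foot height 359). Going down.

```bash
python3 -m crank '[{"jaw":1,"tx":0.001,"ty":0,"tz":0.03,"spin":0},{"jaw":1,"tx":0.001,"ty":0,"tz":0.06,"spin":0},{"jaw":1,"tx":0.001,"ty":0,"tz":0.1,"spin":0},{"jaw":1,"tx":0.001,"ty":0,"tz":0.14,"spin":0},{"jaw":1,"tx":0.001,"ty":0,"tz":0.19,"spin":0},{"jaw":1,"tx":0.001,"ty":0,"tz":0.24,"spin":0},{"jaw":1,"tx":0.001,"ty":0,"tz":0.28,"spin":0},{"jaw":1,"tx":0.001,"ty":0,"tz":0.3,"spin":0}]'
python3 look2.py w22
```

```text
t: 21.52
position: [0.5175, 0.1745, 0.273]
orientation: [-3.141, -0.003, -2.695]
contact_force: [-0.8, 0.3, -1.5]
finger_gap: 0.203
t 21.57 pos [0.5174 0.1745 0.2728] rpy [-3.1414 -0.0035 -2.6948] F [-0.57 -0.43 -2.32] gap 0.201
tx ty tz = [-0.0045 -0.0021  0.2872]
cur jaw-x heading -154.4 need world dyaw 0.03 deg; spin(share, tool z down => -) -0.0002
```

View pics/w22.png

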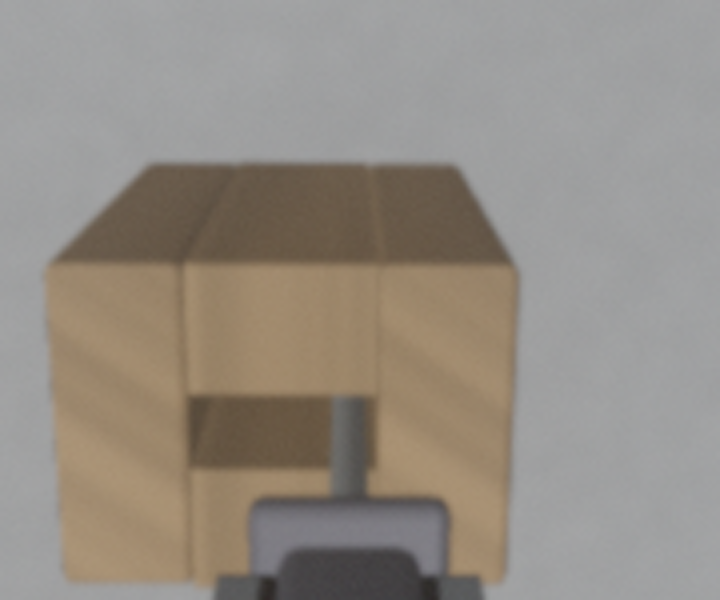

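```bash
python3 -m crank '[{"jaw":1,"tx":0,"ty":0,"tz":0.06,"spin":0},{"jaw":1,"tx":0,"ty":0,"tz":0.12,"spin":0},{"jaw":1,"tx":0,"ty":0,"tz":0.18,"spin":0},{"jaw":1,"tx":0,"ty":0,"tz":0.23,"spin":0},{"jaw":1,"tx":0,"ty":0,"tz":0.26,"spin":0},{"jaw":1,"tx":0,"ty":0,"tz":0.275,"spin":0},{"jaw":1,"tx":0,"ty":0,"tz":0.28,"spin":0},{"jaw":1,"tx":0,"ty":0,"tz":0.28,"spin":0}]'
python3 look2.py w23
```

```text
t: 22.23
position: [0.5182, 0.1749, 0.2191]
orientation: [-3.141, 0.0, -2.694]
contact_force: [-0.1, -0.2, -1.4]
finger_gap: 0.2
t 22.28 pos [0.5183 0.175  0.2194] rpy [-3.1415e+00  1.1000e-03 -2.6944e+00] F [ 0.97 -0.01 -0.59] gap 0.199
tx ty tz = [ 0.0018 -0.0022  0.0207]
cur jaw-x heading -154.38 need world dyaw 0.01 deg; spin(share, tool z down => -) -0.0001
```

View pics/w23.png

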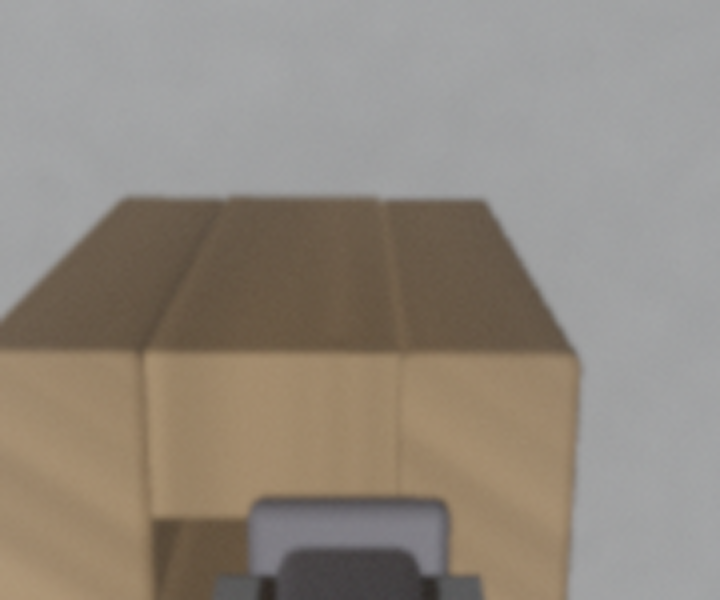

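```bash
python3 -m crank '[{"jaw":1,"tx":0,"ty":0,"tz":0.004,"spin":0},{"jaw":1,"tx":0,"ty":0,"tz":0.008,"spin":0},{"jaw":1,"tx":0,"ty":0,"tz":0.012,"spin":0},{"jaw":1,"tx":0,"ty":0,"tz":0.016,"spin":0},{"jaw":1,"tx":0,"ty":0,"tz":0.018,"spin":0},{"jaw":1,"tx":0,"ty":0,"tz":0.018,"spin":0},{"jaw":1,"tx":0,"ty":0,"tz":0.018,"spin":0},{"jaw":1,"tx":0,"ty":0,"tz":0.018,"spin":0}]'
python3 -c "
from h import *
F=[]
for k in range(4): F.append(robot.observe()['contact_force']); grab_frame('wrist')
print(np.mean(F,0)); togo([.5182,.1744,.2153])"
```

```text
t: 22.95
position: [0.518, 0.1748, 0.2153]
orientation: [-3.142, 0.0, -2.695]
contact_force: [0.3, -0.8, -1.0]
finger_gap: 0.205
[-0.27117633  0.16063037 -0.8208966 ]
t 23.15 pos [0.518  0.1748 0.2153] rpy [ 3.1416  0.     -2.6946] F [ 0.51 -0.21 -0.73] gap 0.198
tx ty tz = [ 0.     -0.0023  0.0002]
```

```bash
python3 -m crank '[{"jaw":1,"tx":0,"ty":0,"tz":0.003,"spin":0},{"jaw":1,"tx":0,"ty":0,"tz":0.003,"spin":0},{"jaw":1,"tx":0,"ty":0,"tz":0.003,"spin":0},{"jaw":-1,"tx":0,"ty":0,"tz":0.003,"spin":0},{"jaw":-1,"tx":0,"ty":0,"tz":0.003,"spin":0},{"jaw":-1,"tx":0,"ty":0,"tz":0.003,"spin":0},{"jaw":-1,"tx":0,"ty":0,"tz":0.003,"spin":0},{"jaw":-1,"tx":0,"ty":0,"tz":0.003,"spin":0}]'
python3 -c "
from h import *
cv2.imwrite('pics/w24.png',grab_frame('wrist')[:,:,::-1]); togo([.5182,.1744,.2153])"
```

```text
t: 23.82
position: [0.518, 0.1748, 0.2145]
orientation: [-3.142, -0.0, -2.695]
contact_force: [-0.1, 0.9, -0.5]
finger_gap: 0.898
t 23.87 pos [0.518  0.1748 0.2145] rpy [-3.1416e+00 -1.0000e-04 -2.6947e+00] F [-0.67  0.21  0.69] gap 0.969
tx ty tz = [-0.     -0.0023 -0.0038]
```

View pics/w24.png

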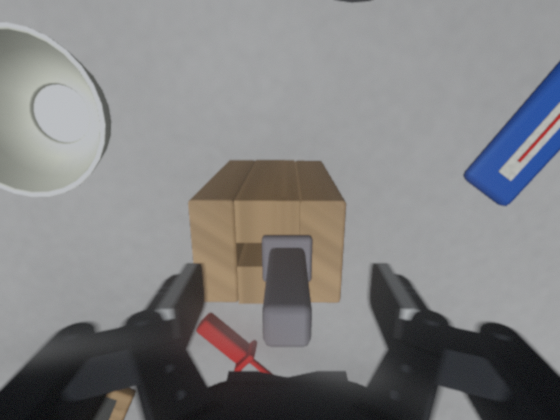

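The view is the same as before the grasp, so the hook is home. I back off upward and check everything.

```bash
python3 -m crank '[{"jaw":-1,"tx":0,"ty":0,"tz":0,"spin":0},{"jaw":-1,"tx":0,"ty":0,"tz":-0.05,"spin":0},{"jaw":-1,"tx":0,"ty":0,"tz":-0.15,"spin":0},{"jaw":-1,"tx":0,"ty":0,"tz":-0.28,"spin":0},{"jaw":-1,"tx":0,"ty":0,"tz":-0.41,"spin":0},{"jaw":-1,"tx":0,"ty":0,"tz":-0.53,"spin":0},{"jaw":-1,"tx":0,"ty":0,"tz":-0.58,"spin":0},{"jaw":-1,"tx":0,"ty":0,"tz":-0.58,"spin":0}]'
python3 - <<'E'
from h import *
cv2.imwrite('pics/w25.png',cv2.resize(grab_frame('wrist')[120:320,170:420,::-1],None,fx=3,fy=3,interpolation=cv2.INTER_CUBIC))
s=grab_frame('scene');cv2.imwrite('pics/s25.png',cv2.resize(s[120:350,110:400,::-1],None,fx=2.5,fy=2.5))
a=grab_frame('top')[:,:,::-1]; cv2.imwrite('pics/t25.png',cv2.resize(a[130:310,150:450],None,fx=2.6,fy=2.6))
togo([.5182,.1744,.33])
E
```

```text
t: 24.53
position: [0.5188, 0.1752, 0.3342]
orientation: [3.141, 0.007, -2.694]
contact_force: [-0.5, 0.3, 0.1]
finger_gap: 0.998
t 24.68 pos [0.5173 0.1745 0.3292] rpy [ 3.1412e+00 -2.9000e-03 -2.6950e+00] F [ 0.    0.55 -0.77] gap 0.999
tx ty tz = [-0.0038 -0.0026 -0.004 ]
```

View pics/w25.png

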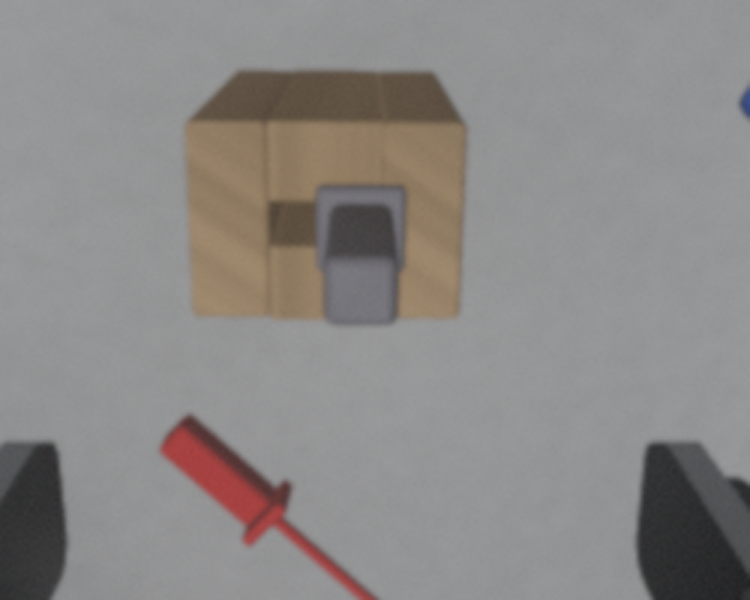

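View pics/s25.png

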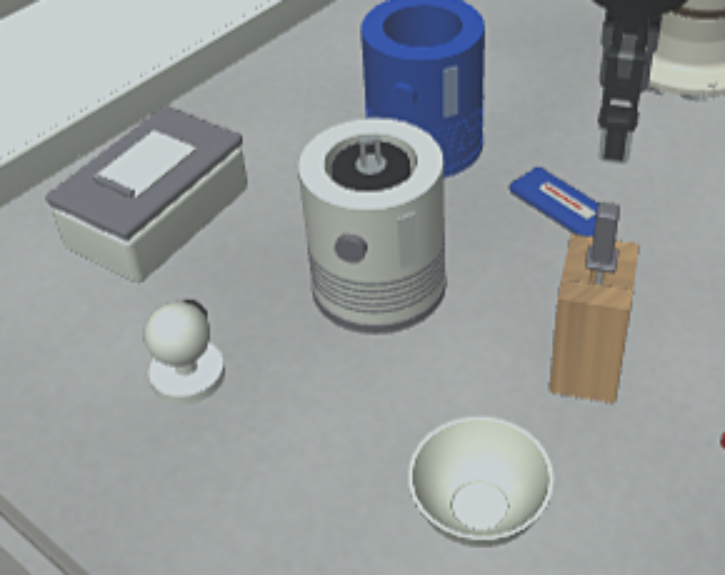

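View pics/t25.png

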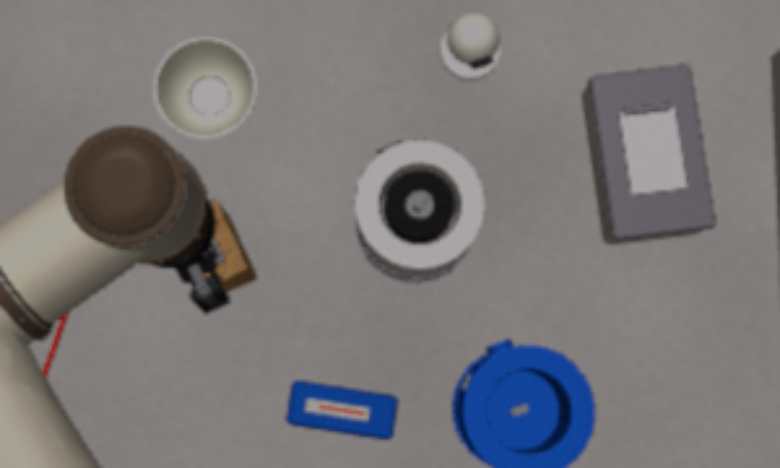

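Run:
```python
from h import *
i=camera_info("scene")
for z in (.176,.181,.186): print(z,proj(i,[.5665,-.0435,z]).round(1))
print("handle top pred",proj(i,[.5182,.1737,.185]).round(1))
a=cv2.imread('pics/s25.png')
c1=cv2.resize(a[110:200,290:450],None,fx=4,fy=4,interpolation=cv2.INTER_CUBIC)
c2=cv2.resize(a[190:300,550:650],None,fx=3.27,fy=3.27,interpolation=cv2.INTER_CUBIC)
cv2.imwrite('pics/fin.png',c1); cv2.imwrite('pics/fin2.png',c2)
i0=cv2.imread('pics/scene0.png'); i1=grab_frame('scene')[:,:,::-1]
for n,(y0,y1,x0,x1) in {"hook":(195,240,335,370),"bowl":(280,345,265,340),"box":(160,235,120,215),"monitor":(230,285,160,205),"thermo":(183,216,308,352)}.items():
    t=i0[y0:y1,x0:x1]; r=cv2.matchTemplate(i1[y0-10:y1+10,x0-10:x1+10],t,cv2.TM_CCOEFF_NORMED); _,m,_,l=cv2.minMaxLoc(r); print(n,round(m,3),np.array(l)-10)
```

```text
0.176 [256.8 178.4]
0.181 [256.7 176.7]
0.186 [256.6 174.9]
handle top pred [352.1 203.2]
hook 0.991 [0 0]
bowl 1.0 [0 0]
box 1.0 [0 0]
monitor 1.0 [0 0]
thermo 0.993 [0 0]
```

View pics/fin.png

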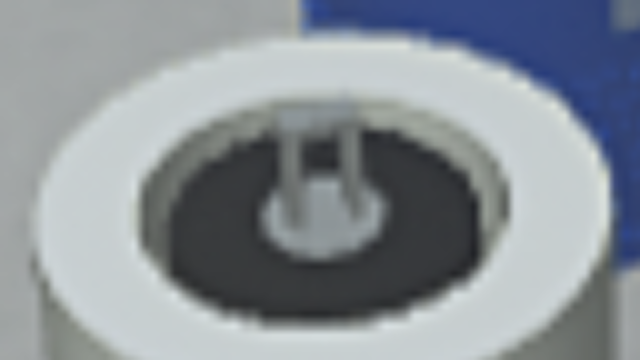

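```bash
python3 -c "
from rig import finish_job
print(finish_job())"
```

```text
the job is handed in; nothing more can be done
None
```

The carrier is up at its stop, the hook is back in its stand, and the job is handed in at about 25 s of the 67 s allowed. `finish_job` gave no verdict.

**What I did:** I took the grey hook from its stand and turned it about 34° to pass through the strap loop. I drew the carrier up at about 8 N, rising to about 11 N when it met the stop. Then I lowered the hook off the strap, withdrew it with no contact force, put it back in its slot and released it.

**Last checks:**
- **Carrier:** the loop's top is at image row 174.4; for a carrier at its 0.110 m stop I expected 174.9.
- **Hook:** it appears exactly where it was at the start (0 px shift), with the flange seated on the block.
- **Bystanders:** all four show 0 px shift.
- **Gripper:** open and well above the stand, touching nothing.

**What disagreed:** early wrist-camera views placed the carrier 10–20 mm too high. The grey surface in the well turned out to be water covering the disc. I chose an insertion height that worked for either reading, and there was no contact while the hook went in.

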